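# Put the spice jars away in the lidded tin and the packets in the basket

## Robot

A 6-joint arm with a two-finger parallel gripper is mounted at the origin on the work surface. World frame = base frame: x ahead of the robot, y to its left, z up, the work surface at z = 0. Lengths are in mm, angles in rad, forces in N, time in s.
With the tool pointing down it reaches from about 350 to 975 mm from the base axis. Payload 7.1 kg.
Tool frame: the origin (TCP) lies midway between the tips of the shut fingers; the grasp point (between the pads) lies 19 mm behind it; z points along the fingers, y is the line along which they close (so a half turn about z gives the same grasp; the last joint's range is limited). The gripper opens to 88 mm and grips with 3 to 60 N. Pads are 20 mm wide; open, the fingers measure 115 mm over their backs; the gripper's body (75 mm by 178 mm) begins 61 mm behind the grasp point.
Start: joints at [1.16, 0.423, 1.63, -0, 1.089, -0.019], TCP at [238.626, 577.635, 222.675] pointing down, gripper open.
Joint ranges: [-3, 3], [-0.9, 2.11], [0.09, 2.58], [-1.31, 4.45], [0.11, 2.69], [-2.54, 2.54]. Speed limits (rad/s): [2.39, 2.39, 3.01, 3.14, 3.14, 3.14].

## Interface

Orientations are given as a rotation vector (axis times angle).
In Python, from workcell import ctrl gives the robot as it stands.
- The arm moves only by the shell command python3 -m pendant 'ROWS'. ROWS is a JSON object of lists of equal length, an entry for each row: "grip": the opening, from -1 (shut) to 1 (fully open); "linear": the shift along the tool's x, y, z in mm, a list of three; "angular": the turn, a rotation vector about the tool's x, y, z in rad, a list of three. In form: {"grip": [grip, ...], "linear": [[tx, ty, tz], ...], "angular": [[ax, ay, az], ...]}. A call has 1 to 12 rows; each row shifts and turns the commanded pose from where the row before left it, along the tool's axes as they then stand; what a row does not reach is not made up. A row lasts 1/12 s, in which the tool goes at most 41.7 mm and 7.16 degrees, less where a joint would pass 70% of its speed; a pose out of reach is approached as far as the arm can. A call with a gripper value outside its range is refused whole. The fingers move at their own pace and stop on an object; the grip force is fixed at half the most. Time passes only in rows, so rows that do not move let the fingers close. It gives the time, the measured TCP pose, the force, the opening and the grip force at its end, in the units of the state.
- ctrl.get_obs(): the state, without advancing time (a new reading comes with each control period).
- ctrl.get_image(name): name is "scene" or "top" or "wrist"; returns the picture (480x640x3 uint8, red, green, blue); there is no depth.
- ctrl.camera_params(name): a dict with "vfov" (degrees; the focal length in pixels is half the picture's height over the tangent of half this angle, whatever the lens; pixels are square), "cx", "cy" (the principal point, pixels), "R" (3x3) and "t" (3): a world point X has camera coordinates R X + t; the wrist camera has in their place "T_tool_cam" (4x4, takes a point from camera to tool coordinates, whose origin is the TCP and whose axes are the flange's). Camera axes: x right, y down, z forward; pixel columns grow to the right and rows downward; lengths in mm; the calibration is good to about 2 mm. A picture is of the moment at which its call begins: read the wrist's pose just before it. camera_params takes no time and is no camera call.
- ctrl.close_job(): hands the job in; it is judged then, once.
The state is a dict: "t": time; "qpos": joint angles; "qvel": joint speeds; "joint_torque": joint torques, N m; "ee_pos": TCP position; "orientation": TCP orientation; "ft_force": force on the tool from outside, world axes, zero at the start; "moment": the same for the moment, N m; "width": finger opening in mm; "grasp_force": force on a finger pad.
Only numpy, scipy, OpenCV 4.12 (cv2) and the standard library are available. Lean on these libraries where they do the work, as an engineer would, in place of code of your own. Each camera call takes 0.05 s, during which the arm holds its last target. There are 200 camera calls.

## Task

Tidy the pantry counter: lift the lid off the grey tin and lay it right way up on the bare wooden board, then stand all the capped glass spice jars upright on the floor of the tin and put the lid back on, fully home. Stand all the brown cardboard packets upright on the floor of the white basket, before or after. Leave the small white bowl where it is.

Things in the scene. Friction and masses are not known exactly. Their poses are not given: they have to be found in the camera images.
- tin: Galvanised grey storage tin, fixed to the counter, open-topped box 196 (x) x 128 (y) x 60 mm high outside, walls and floor 3 mm (inside 190 x 122, depth 57). Origin: centre of its underside; z up, x along its long side. Starts covered by the lid.
- lid: Loose steel lid, plate 209 (x) x 141 (y) x 4 mm with a 12 mm skirt below its edge, 4 mm of play round the tin, 0.3 kg. Origin: centre of the plate's underside, 60 mm above the tin's origin when seated, 12 mm above a flat surface it stands on. Wooden bar handle on top, 90 (x) x 14 (y) x 14 mm, its centre 29 mm above the origin, on posts 36 mm either side of centre. Fits turned half round too.
- board: Bare light-wood board, 240 (x) x 170 (y) x 10 mm, fixed flat on the counter, where the lid is laid. Origin: centre of its underside (top 10 mm above); x along its long side.
- basket: White plastic open basket, fixed, 196 (x) x 128 (y) x 45 mm high outside, walls and floor 3 mm (inside 190 x 122). Origin: centre of its underside; x along its long side.
- slim_jar1: Slim round glass spice jar with a screwed-on metal cap (the cap stays on), diameter 42 mm, 52 mm high, straight-sided up to the 14 mm high cap, about 0.2 kg. Stands on the counter. Origin: centre of its underside; z up. May be absent.
- slim_jar2: Slim round glass spice jar with a screwed-on metal cap (the cap stays on), diameter 42 mm, 52 mm high, straight-sided up to the 14 mm high cap, about 0.2 kg. Stands on the counter. Origin: centre of its underside; z up. May be absent.
- wide_jar1: Wide round glass spice jar with a screwed-on metal cap (the cap stays on), diameter 54 mm, 50 mm high, straight-sided up to the 14 mm high cap, about 0.2 kg. Stands on the counter. Origin: centre of its underside; z up. May be absent.
- wide_jar2: Wide round glass spice jar with a screwed-on metal cap (the cap stays on), diameter 54 mm, 50 mm high, straight-sided up to the 14 mm high cap, about 0.2 kg. Stands on the counter. Origin: centre of its underside; z up. May be absent.
- packet1: Brown cardboard packet, stiff box 54 (x) x 40 (y) x 48 mm high, about 0.09 kg, stands on the counter. Origin: centre of its underside; z up. May be absent.
- packet2: Brown cardboard packet, stiff box 54 (x) x 40 (y) x 48 mm high, about 0.09 kg, stands on the counter. Origin: centre of its underside; z up. May be absent.
- packet3: Brown cardboard packet, stiff box 54 (x) x 40 (y) x 48 mm high, about 0.09 kg, stands on the counter. Origin: centre of its underside; z up. May be absent.
- bowl: Small white bowl, 76 mm across, 32 mm high, standing among the jars and packets; to be left where it is. Origin: centre of its underside.

How it is judged:
By the outcome, as a careful person would: the job done as asked, in the order asked, and still so for the second after the job is handed in, with the robot touching nothing.
Of slim_jar1, slim_jar2, wide_jar1, wide_jar2 only 2 to 3 are there at a start; the rules pass over those that are not, and their reading is None.
Of packet1, packet2, packet3 only 2 to 3 are there at a start; the rules pass over those that are not, and their reading is None.
At some moment in a run one of wide_jar1, wide_jar2, packet1, packet2, packet3 may be knocked a few centimetres aside while the robot is not near it.
It also fails if it takes over 210 s, if anything falls off the work surface, if the arm or the gripper's body presses on something with over 40 N, if the wrist force passes 120 N, or if a joint passes its speed limit or range.

## Working session

There is one attempt and no reset: what is moved stays moved. The work goes in short steps, Python scripts to look and compute and a shell command to move; the robot and the scene stay as the last step left them, time stands still between calls to the robot, and variables do not carry over. Pictures are saved under pics/ and viewed, at most 14 in all, crops included, and the job is handed in when it is done.

```bash
ls; mkdir -p pics; cat > h.py <<'E'
import numpy as np, cv2
from workcell import ctrl
from scipy.spatial.transform import Rotation as Ro
def par(n):
    p=ctrl.camera_params(n); f=240/np.tan(np.radians(p['vfov'])/2)
    if 'R' in p: R,t=np.array(p['R']),np.array(p['t'])
    else:
        o=ctrl.get_obs(); W=np.eye(4); W[:3,:3]=Ro.from_rotvec(o['orientation']).as_matrix(); W[:3,3]=o['ee_pos']
        M=np.linalg.inv(W@np.array(p['T_tool_cam'])); R,t=M[:3,:3],M[:3,3]
    return f,p['cx'],p['cy'],R,t
def px2w(P,u,v,z):
    f,cx,cy,R,t=P; d=R.T@np.array([(u-cx)/f,(v-cy)/f,1]); c=-R.T@t
    return (c+d*(z-c[2])/d[2]).round(1)
def w2px(P,X):
    f,cx,cy,R,t=P; q=R@np.array(X,float)+t; return (q[:2]/q[2]*f+[cx,cy]).round(1)
def snap(n,fn):
    P=par(n); im=np.array(ctrl.get_image(n)); cv2.imwrite('pics/'+fn,im[:,:,::-1]); return P,im
E
python3 - <<'E'
from h import *
for n in('top','scene','wrist'):
    print(n,{k:(np.round(v,3).tolist() if not isinstance(v,str) else v) for k,v in ctrl.camera_params(n).items()})
    snap(n,n+'0.png')
o=ctrl.get_obs();print(o['t'],o['ee_pos'],Ro.from_rotvec(o['orientation']).as_matrix().round(3),o['width'])
E
```

```text
pics
top {'vfov': 56.777, 'cx': 311.88, 'cy': 243.603, 'R': [[0.019, -1.0, 0.003], [-0.977, -0.019, -0.213], [0.213, 0.001, -0.977]], 't': [-2.55, 543.54, 794.151]}
scene {'vfov': 51.077, 'cx': 325.734, 'cy': 243.041, 'R': [[-0.247, 0.969, 0.004], [0.799, 0.206, -0.565], [-0.549, -0.137, -0.825]], 't': [115.738, -406.089, 1319.848]}
wrist {'vfov': 62.972, 'cx': 325.669, 'cy': 244.022, 'T_tool_cam': [[0.0, -0.964, -0.266, 73.352], [1.0, 0.0, -0.001, -0.018], [0.001, -0.266, 0.964, -161.747], [0.0, 0.0, 0.0, 1.0]]}
0.15 [238.46601298 577.25369981 222.06115659] [[-0.924  0.382 -0.   ]
 [ 0.382  0.924 -0.001]
 [ 0.    -0.001 -1.   ]] 87.97751149825494
```

View pics/top0.png

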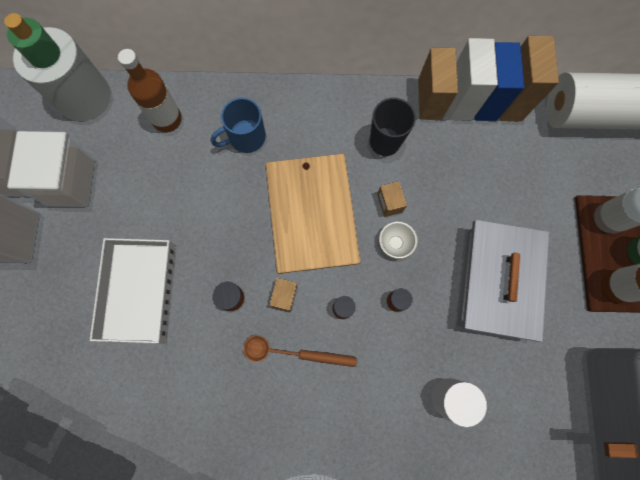

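View pics/scene0.png

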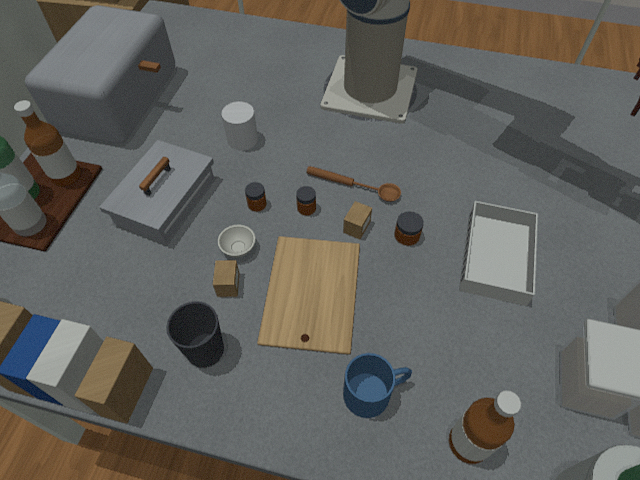

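The top view shows the lidded tin at (505,280), the board at (313,213) and the basket at (132,290). The jars are one wide at (228,296) and two slim at (344,307) and (400,299). Packets are at (393,198) and (284,294), and the bowl is at (398,240). I'll enlarge these areas.

```bash
python3 - <<'E'
from h import *
im=cv2.imread('pics/top0.png')
def crop(x,y,w,h,k):
    c=cv2.resize(im[y:y+h,x:x+w],None,fx=k,fy=k,interpolation=cv2.INTER_CUBIC)
    for i in range(0,w,20): cv2.putText(c,str(x+i),(i*k,8),0,.3,(0,255,255)); c[:6,i*k]=(0,255,0); 
    for i in range(0,h,20): cv2.putText(c,str(y+i),(0,i*k+4),0,.3,(0,255,255)); 
    return c
cv2.imwrite('pics/c1.png',crop(205,175,220,150,3)); 
cv2.imwrite('pics/c2.png',np.hstack([crop(80,220,110,135,3),crop(450,210,110,135,3)]))
E
```

```text
(no output)
```

View pics/c1.png

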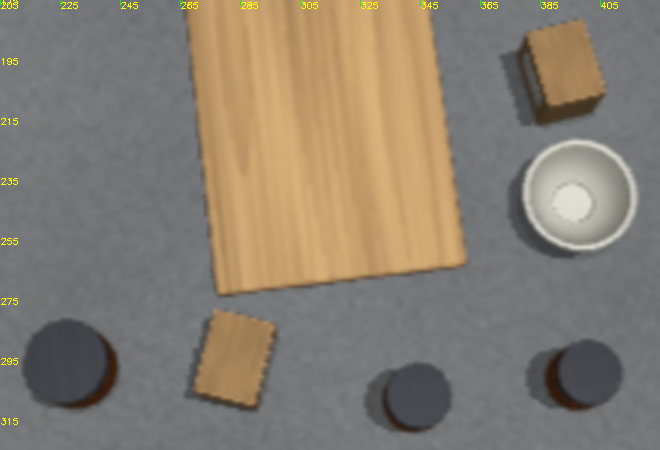

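View pics/c2.png

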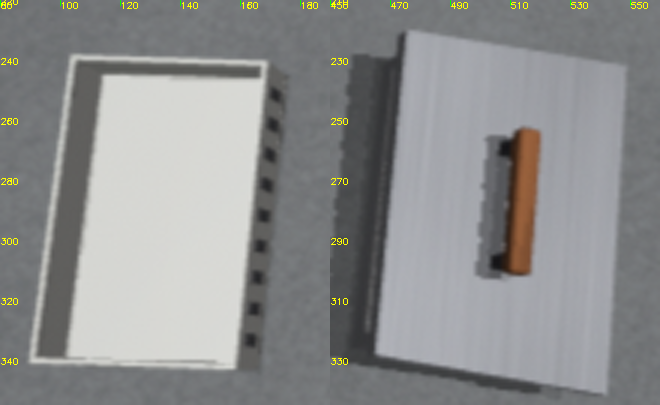

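The crops give usable corners: packets at (393,196) and (283,294), jar caps at (227,296), (344,307) and (402,299), and the basket rim and lid corners are sharp. Next I compute world poses.

```bash
python3 - <<'E'
from h import *
P=par('top')
for n,z,pts in [('wide',50,[(227.3,295.7)]),('slimA',52,[(344,307)]),('slimB',52,[(401.7,299)]),('bowl',32,[(398.3,240)]),
('P1',48,[(380,186.7),(399.7,181.7),(406.3,205.7),(387,210.7)]),('P2',48,[(277,278.3),(296.7,283.3),(290.3,311),(270,305)]),
('board',10,[(267,161),(345,154),(360.3,263),(278,273.3)]),('basket',45,[(103.7,238.3),(169,240.7),(159,342.7),(90.3,340.3)]),
('lid',64,[(475.3,220),(549,232),(542.3,341.7),(465.3,328.3)]),('handle',96,[(512,253),(520.3,253.3),(517,301.7),(509.3,301.3)])]:
    w=np.array([px2w(P,*p,z) for p in pts]); print(n,w.mean(0).round(1),end=' ')
    if len(pts)==4:
        e=w[[3,2]].mean(0)-w[[0,1]].mean(0); g=w[[1,2]].mean(0)-w[[0,3]].mean(0)
        print('long',np.hypot(*e[:2]).round(1),'dir',np.degrees(np.arctan2(e[1],e[0])).round(1),'short',np.hypot(*g[:2]).round(1),np.degrees(np.arctan2(g[1],g[0])).round(1))
    else: print()
E
```

```text
wide [441.5 165.8  50. ] 
slimA [424.3 -54.7  52. ] 
slimB [ 441.4 -163.5   52. ] 
bowl [ 560.  -163.6   32. ] 
P1 [ 645.8 -152.4   48. ] long 51.4 dir -165.9 short 40.7 -73.9
P2 [446.3  59.8  48. ] long 52.9 dir 168.0 short 39.5 -104.1
board [622.4   8.   10. ] long 238.9 dir -172.4 short 166.4 -82.5
basket [450.7 351.6  45. ] long 194.6 dir 179.5 short 128.0 -91.0
lid [ 481.4 -361.6   64. ] long 208.7 dir 171.4 short 141.4 -98.6
handle [ 480.6 -359.7   96. ] long 89.1 dir 172.0 short 14.5 -91.6
```

```bash
cat >> h.py <<'E'
def to(x,y,z,th):
    o=ctrl.get_obs(); R=Ro.from_rotvec(o['orientation']).as_matrix(); cur=np.degrees(np.arctan2(R[1,1],R[0,1]))
    tilt=Ro.from_matrix(R).apply([0,0,1]); d=np.array([x,y,z])-o['ee_pos']; dth=(th-cur+90)%180-90
    t=np.radians(cur+dth); X=np.array([-np.sin(t),np.cos(t)]); Y=np.array([np.cos(t),np.sin(t)])
    print('pos',np.round(o['ee_pos'],1),'th',cur.round(1),'tilt',tilt.round(3)[:2],'| turn z',np.radians(-dth).round(3),'shift',[(d[:2]@X).round(1),(d[:2]@Y).round(1),(-d[2]).round(1)],'q6',o['qpos'][5].round(2))
E
python3 - <<'E'
from h import *
to(446,60,110,77)
E
```

```text
pos [238.5 577.3 222.1] th 67.6 tilt [-0.    -0.001] | turn z -0.165 shift [np.float64(-318.6), np.float64(-457.3), np.float64(112.1)] q6 -0.02
```

```bash
python3 -m pendant '{"grip":[1,1,1,1,1,1,1,1,1,1,1,1],"linear":[[0,0,0],[0,0,0],[-16,-23,0],[-16,-23,0],[-16,-23,0],[-16,-23,0],[-16,-23,0],[-16,-23,5],[-16,-23,5],[-16,-23,5],[-16,-23,5],[-16,-23,5]],"angular":[[0,0,-0.08],[0,0,-0.085],[0,0,0],[0,0,0],[0,0,0],[0,0,0],[0,0,0],[0,0,0],[0,0,0],[0,0,0],[0,0,0],[0,0,0]]}'
python3 -m pendant '{"grip":[1,1,1,1,1,1,1,1,1,1,1,1],"linear":[[-16,-23,8],[-16,-23,8],[-16,-23,8],[-16,-23,8],[-16,-23,8],[-16,-23,8],[-16,-23,8],[-16,-23,8],[-16,-23,8],[-14,-20,8],[0,0,0],[0,0,0]],"angular":[[0,0,0],[0,0,0],[0,0,0],[0,0,0],[0,0,0],[0,0,0],[0,0,0],[0,0,0],[0,0,0],[0,0,0],[0,0,0],[0,0,0]]}'
python3 - <<'E'
from h import *
to(446,60,10,77)
P,im=snap('wrist','w1.png'); print(w2px(P,[446,60,48]))
snap('top','t1.png')
E
```

```text
t: 1.15
ee_pos: [343.0, 316.2, 197.4]
orientation: [-0.355, -3.121, 0.0]
ft_force: [0.6, 0.2, 0.7]
width: 87.9
grasp_force: 0.0
t: 2.15
ee_pos: [445.6, 59.9, 117.2]
orientation: [-0.36, -3.12, 0.0]
ft_force: [-1.2, -0.8, -0.6]
width: 87.6
grasp_force: 0.0
pos [445.6  59.9 117.2] th 76.8 tilt [-0.001 -0.   ] | turn z -0.003 shift [np.float64(-0.4), np.float64(0.2), np.float64(107.2)] q6 -1.23
[326.1 259.6]
```

View pics/w1.png

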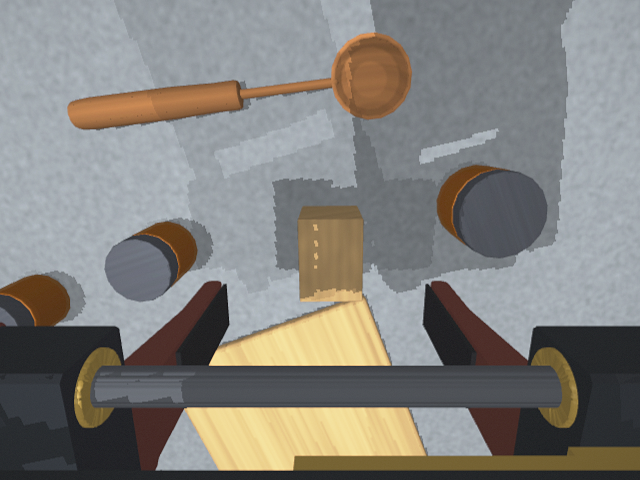

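The packet's top face is centred near (331,260) and square to the fingers, against a predicted (326,260). I'll descend and grip.

```bash
python3 -m pendant '{"grip":[1,1,1,1,1,1,-1,-1,-1,-1,-1,-1],"linear":[[0,0,25],[0,0,25],[0,0,25],[0,0,20],[0,0,12],[0,0,0],[0,0,0],[0,0,0],[0,0,0],[0,0,0],[0,0,0],[0,0,0]],"angular":[[0,0,0],[0,0,0],[0,0,0],[0,0,0],[0,0,0],[0,0,0],[0,0,0],[0,0,0],[0,0,0],[0,0,0],[0,0,0],[0,0,0]]}'
python3 -m pendant '{"grip":[-1,-1,-1,-1,-1,-1,-1,-1],"linear":[[0,0,0],[0,0,-10],[0,0,-25],[0,0,-30],[0,0,-30],[0,0,-25],[0,0,0],[0,0,0]],"angular":[[0,0,0],[0,0,0],[0,0,0],[0,0,0],[0,0,0],[0,0,0],[0,0,0],[0,0,0]]}'
python3 - <<'E'
from h import *
to(497,351,130,89.3)
E
```

```text
t: 3.25
ee_pos: [446.1, 60.9, 11.2]
orientation: [0.356, 3.12, 0.0]
ft_force: [0.5, -0.5, -0.6]
width: 51.4
grasp_force: 0.0
t: 3.92
ee_pos: [446.6, 60.9, 132.2]
orientation: [0.355, 3.118, 0.001]
ft_force: [-1.0, 0.1, -2.3]
width: 39.8
grasp_force: 30.0
pos [446.6  60.9 132.2] th 77.0 tilt [0.004 0.   ] | turn z -0.215 shift [np.float64(-46.9), np.float64(290.7), np.float64(2.2)] q6 -1.23
```

```bash
python3 -m pendant '{"grip":[-1,-1,-1,-1,-1,-1,-1,-1,-1,-1,-1,-1],"linear":[[0,0,0],[0,0,0],[0,0,0],[-5,30,0],[-5,32,0],[-5,32,0],[-5,32,0],[-5,32,0],[-5,32,0],[-5,32,0],[-5,32,0],[-5,30,0]],"angular":[[0,0,-0.07],[0,0,-0.07],[0,0,-0.075],[0,0,0],[0,0,0],[0,0,0],[0,0,0],[0,0,0],[0,0,0],[0,0,0],[0,0,0],[0,0,0]]}'
python3 -m pendant '{"grip":[-1,-1,-1],"linear":[[-2,7,2],[0,0,0],[0,0,0]],"angular":[[0,0,0],[0,0,0],[0,0,0]]}'
python3 - <<'E'
from h import *
to(497,351,14,89.3)
P,im=snap('wrist','w2.png'); print(w2px(P,[450.7,351.6,45]))
E
```

```text
t: 4.92
ee_pos: [492.9, 345.4, 128.4]
orientation: [-0.018, -3.139, 0.003]
ft_force: [0.1, 0.4, -0.3]
width: 40.0
grasp_force: 30.0
t: 5.17
ee_pos: [494.8, 350.2, 126.7]
orientation: [-0.017, -3.138, 0.004]
ft_force: [0.6, 0.2, -1.1]
width: 40.1
grasp_force: 30.0
pos [494.8 350.2 126.7] th 89.4 tilt [-0.003 -0.002] | turn z 0.001 shift [np.float64(-2.2), np.float64(0.8), np.float64(112.7)] q6 -0.96
[327.5 185.2]
```

View pics/w2.png

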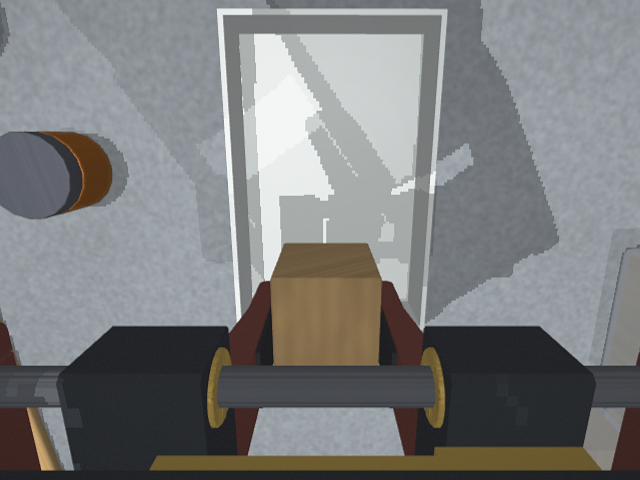

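The basket spans columns 228 to 436 at row 185, so it is centred and square with the held packet. I'll lower and release.

```bash
python3 -m pendant '{"grip":[-1,-1,-1,-1,-1,-1,-1,-1,-0.2,-0.2,0.3,0.3],"linear":[[0,0,25],[0,0,25],[0,0,25],[0,0,20],[0,0,12],[0,0,5],[0,0,0],[0,0,0],[0,0,0],[0,0,0],[0,0,0],[0,0,0]],"angular":[[0,0,0],[0,0,0],[0,0,0],[0,0,0],[0,0,0],[0,0,0],[0,0,0],[0,0,0],[0,0,0],[0,0,0],[0,0,0],[0,0,0]]}'
python3 -m pendant '{"grip":[0.3,0.3,0.3,0.3,0.3,0.3,0.3,1,1,1],"linear":[[0,0,0],[0,0,0],[0,0,-15],[0,0,-30],[0,0,-30],[0,0,-30],[0,0,-20],[0,0,0],[0,0,0],[0,0,0]],"angular":[[0,0,0],[0,0,0],[0,0,0],[0,0,0],[0,0,0],[0,0,0],[0,0,0],[0,0,0],[0,0,0],[0,0,0]]}'
python3 - <<'E'
from h import *
to(646,-152,120,105)
snap('top','t2.png')
a=cv2.imread('pics/top0.png').astype(int);b=cv2.imread('pics/t2.png').astype(int)
d=(abs(a-b).sum(2)>60).astype(np.uint8)
n,l,s,c=cv2.connectedComponentsWithStats(cv2.morphologyEx(d,cv2.MORPH_OPEN,np.ones((3,3))))
print(s[1:][s[1:,4]>30])
E
```

```text
t: 6.22
ee_pos: [496.3, 351.3, 16.9]
orientation: [0.019, 3.141, 0.0]
ft_force: [0.2, 0.8, 1.1]
width: 49.7
grasp_force: 0.0
t: 7.05
ee_pos: [495.5, 350.9, 140.8]
orientation: [-0.018, -3.141, 0.001]
ft_force: [-1.1, -0.0, 0.6]
width: 73.8
grasp_force: 0.0
pos [495.5 350.9 140.8] th 89.3 tilt [-0.001 -0.001] | turn z -0.273 shift [np.float64(-15.2), np.float64(-524.7), np.float64(20.8)] q6 -0.96
[[    5   140    54    59  1674]
 [   23   202    10     7    50]
 [   34   207   145   248 18982]
 [    0   235    39   164  4617]
 [  266   279    32    34   763]
 [    0   401    67    79  3261]
 [   60   418    18    11   143]
 [  134   467    16    13   124]]
```

View pics/t2.png

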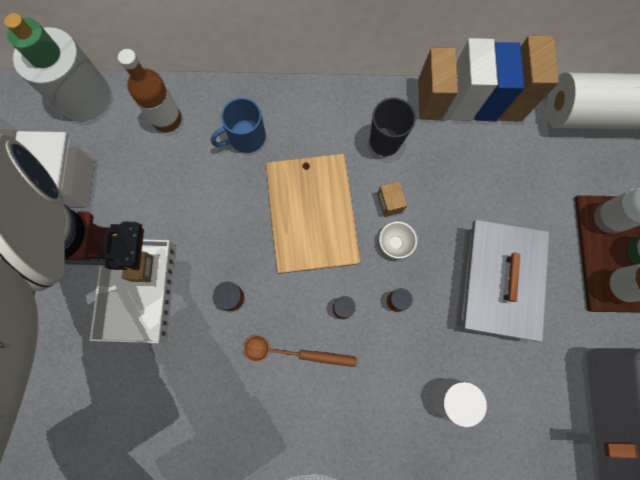

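The first packet stands in the basket at (140,265) and everything else is unmoved. The black cup is close to the second packet, so I'll triangulate its rim before going there.

```bash
python3 - <<'E'
from h import *
A=par('top');B=par('scene')
def ray(P,u,v):
    f,cx,cy,R,t=P; d=R.T@np.array([(u-cx)/f,(v-cy)/f,1]); return -R.T@t,d/np.linalg.norm(d)
for a,b in [((392.5,117),(193.5,322)),((242,113),(371,373))]:
    c1,d1=ray(A,*a);c2,d2=ray(B,*b)
    s=np.linalg.lstsq(np.c_[d1,-d2],c2-c1,rcond=None)[0]; print((c1+d1*s[0]).round(),(c2+d2*s[1]).round())
for z in (90,100,110): print(z,px2w(A,373,118,z),px2w(A,412,118,z),px2w(A,392,135,z))
E
python3 -m pendant '{"grip":[1,1,1,1,1,1,1,1,1,1,1,1],"linear":[[0,0,-10],[0,0,-10],[0,0,0],[0,0,0],[0,-30,0],[-1,-32,0],[-1,-32,0],[-1,-32,0],[-1,-32,0],[-1,-32,0],[-1,-32,0],[-1,-32,0]],"angular":[[0,0,-0.07],[0,0,-0.07],[0,0,-0.07],[0,0,-0.063],[0,0,0],[0,0,0],[0,0,0],[0,0,0],[0,0,0],[0,0,0],[0,0,0],[0,0,0]]}'
python3 -m pendant '{"grip":[1,1,1,1,1,1,1,1,1,1,1],"linear":[[-1,-32,0],[-1,-32,0],[-1,-32,0],[-1,-32,0],[-1,-32,0],[-1,-32,0],[-1,-32,0],[-1,-32,0],[0,-12,0],[0,0,0],[0,0,0]],"angular":[[0,0,0],[0,0,0],[0,0,0],[0,0,0],[0,0,0],[0,0,0],[0,0,0],[0,0,0],[0,0,0],[0,0,0],[0,0,0]]}'
python3 - <<'E'
from h import *
to(645,-152,12,105)
P,im=snap('wrist','w3.png'); print(w2px(P,[646,-152.4,48]))
E
```

```text
[ 784. -142.  110.] [ 784. -142.  110.]
[793. 149.  98.] [792. 155.  99.]
90 [ 792.2 -107.8   90. ] [ 793.8 -184.7   90. ] [ 756.8 -144.5   90. ]
100 [ 786.9 -106.4  100. ] [ 788.4 -182.3  100. ] [ 751.8 -142.6  100. ]
110 [ 781.5 -104.9  110. ] [ 783.  -179.9  110. ] [ 746.9 -140.7  110. ]
t: 8.1
ee_pos: [567.7, 106.0, 159.8]
orientation: [0.409, -3.112, 0.0]
ft_force: [1.7, 1.1, -0.5]
width: 88.1
grasp_force: 0.0
t: 9.02
ee_pos: [644.4, -148.8, 160.1]
orientation: [0.407, -3.113, -0.002]
ft_force: [-0.0, 1.2, -0.7]
width: 87.8
grasp_force: 0.0
pos [ 644.4 -148.8  160.1] th 104.9 tilt [-0.003  0.001] | turn z -0.002 shift [np.float64(0.3), np.float64(-3.2), np.float64(148.1)] q6 -2.08
[319.8 242.1]
```

View pics/w3.png

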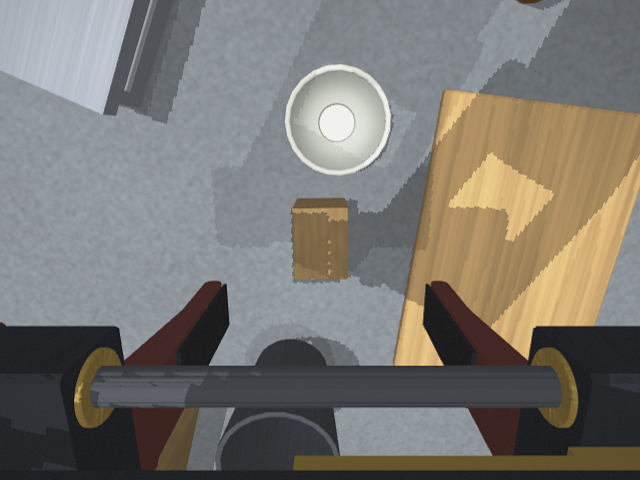

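The packet's top is centred at (320,245) with the fingers straddling it, and the cup is well clear. Descending.

```bash
python3 -m pendant '{"grip":[1,1,1,1,1,1,1,-1,-1,-1,-1,-1],"linear":[[0,-3,25],[0,0,30],[0,0,30],[0,0,30],[0,0,20],[0,0,12],[0,0,0],[0,0,0],[0,0,0],[0,0,0],[0,0,0],[0,0,0]],"angular":[[0,0,0],[0,0,0],[0,0,0],[0,0,0],[0,0,0],[0,0,0],[0,0,0],[0,0,0],[0,0,0],[0,0,0],[0,0,0],[0,0,0]]}'
python3 -m pendant '{"grip":[-1,-1,-1,-1,-1,-1,-1,-1,-1,-1],"linear":[[0,0,0],[0,0,0],[0,0,-10],[0,0,-25],[0,0,-30],[0,0,-30],[0,0,-30],[0,0,-20],[0,0,0],[0,0,0]],"angular":[[0,0,0],[0,0,0],[0,0,0],[0,0,0],[0,0,0],[0,0,0],[0,0,0],[0,0,0],[0,0,0],[0,0,0]]}'
python3 - <<'E'
from h import *
to(415,352,140,89.3)
E
```

```text
t: 10.07
ee_pos: [646.9, -152.3, 15.9]
orientation: [-0.409, 3.113, -0.001]
ft_force: [-0.3, 0.3, -0.3]
width: 58.0
grasp_force: 0.0
t: 10.9
ee_pos: [646.8, -152.2, 161.3]
orientation: [-0.409, 3.112, -0.002]
ft_force: [0.4, 0.6, -1.5]
width: 40.2
grasp_force: 30.0
pos [ 646.8 -152.2  161.3] th 105.0 tilt [ 0.003 -0.001] | turn z 0.273 shift [np.float64(238.0), np.float64(501.4), np.float64(21.3)] q6 -2.08
```

```bash
python3 -m pendant '{"grip":[-1,-1,-1,-1,-1,-1,-1,-1,-1,-1,-1,-1],"linear":[[0,0,0],[0,0,0],[0,0,0],[0,0,0],[13,28,0],[14,28,0],[14,28,0],[14,28,0],[14,28,0],[14,28,0],[14,28,0],[14,28,0]],"angular":[[0,0,0.07],[0,0,0.07],[0,0,0.07],[0,0,0.063],[0,0,0],[0,0,0],[0,0,0],[0,0,0],[0,0,0],[0,0,0],[0,0,0],[0,0,0]]}'
python3 -m pendant '{"grip":[-1,-1,-1,-1,-1,-1,-1,-1,-1,-1,-1,-1],"linear":[[14,28,0],[14,28,0],[14,28,0],[14,28,0],[14,28,0],[13,28,0],[13,28,0],[13,28,0],[13,28,0],[11,25,0],[0,0,0],[0,0,0]],"angular":[[0,0,0],[0,0,0],[0,0,0],[0,0,0],[0,0,0],[0,0,0],[0,0,0],[0,0,0],[0,0,0],[0,0,0],[0,0,0],[0,0,0]]}'
python3 - <<'E'
from h import *
to(408,352,17,89.3)
E
```

```text
t: 11.9
ee_pos: [535.7, 74.2, 157.9]
orientation: [-0.019, -3.138, 0.001]
ft_force: [0.3, 1.1, -1.2]
width: 39.9
grasp_force: 30.0
t: 12.9
ee_pos: [406.7, 352.0, 158.1]
orientation: [-0.014, -3.139, 0.003]
ft_force: [0.4, -1.1, -0.6]
width: 39.5
grasp_force: 30.0
pos [406.7 352.  158.1] th 89.5 tilt [-0.002 -0.002] | turn z 0.003 shift [np.float64(-1.3), np.float64(0.0), np.float64(141.1)] q6 -0.87
```

```bash
python3 -m pendant '{"grip":[-1,-1,-1,-1,-1,-1,-1,-1,-0.2,-0.2,0.3,0.3],"linear":[[0,0,25],[0,0,30],[0,0,30],[0,0,30],[0,0,20],[0,0,7],[0,0,0],[0,0,0],[0,0,0],[0,0,0],[0,0,0],[0,0,0]],"angular":[[0,0,0],[0,0,0],[0,0,0],[0,0,0],[0,0,0],[0,0,0],[0,0,0],[0,0,0],[0,0,0],[0,0,0],[0,0,0],[0,0,0]]}'
python3 -m pendant '{"grip":[0.3,0.3,0.3,0.3,0.3,0.3,0.3,1,1,1],"linear":[[0,0,0],[0,0,0],[0,0,-15],[0,0,-30],[0,0,-30],[0,0,-30],[0,0,-30],[0,0,-30],[0,0,0],[0,0,0]],"angular":[[0,0,0],[0,0,0],[0,0,0],[0,0,0],[0,0,0],[0,0,0],[0,0,0],[0,0,0],[0,0,0],[0,0,0]]}'
python3 - <<'E'
from h import *
to(480.8,-360.7,150,81.7)
snap('top','t3.png'); snap('wrist','w4.png')
a=cv2.imread('pics/top0.png').astype(int);b=cv2.imread('pics/t3.png').astype(int)
d=(abs(a-b).sum(2)>60).astype(np.uint8)
n,l,s,c=cv2.connectedComponentsWithStats(cv2.morphologyEx(d,cv2.MORPH_OPEN,np.ones((3,3))))
print(s[1:][s[1:,4]>30])
E
```

```text
t: 13.9
ee_pos: [408.2, 351.6, 17.7]
orientation: [0.019, 3.141, 0.0]
ft_force: [0.5, 0.5, 0.3]
width: 49.8
grasp_force: 0.0
t: 14.73
ee_pos: [409.0, 352.6, 184.5]
orientation: [0.018, 3.138, 0.004]
ft_force: [0.1, 0.1, 0.0]
width: 73.9
grasp_force: 0.0
pos [409.  352.6 184.5] th 89.3 tilt [0.003 0.003] | turn z 0.133 shift [np.float64(-174.0), np.float64(-695.4), np.float64(34.5)] q6 -0.87
[[  372   182    35    36   907]
 [    0   232   187   248 26751]
 [  266   279    32    34   761]]
```

View pics/w4.png

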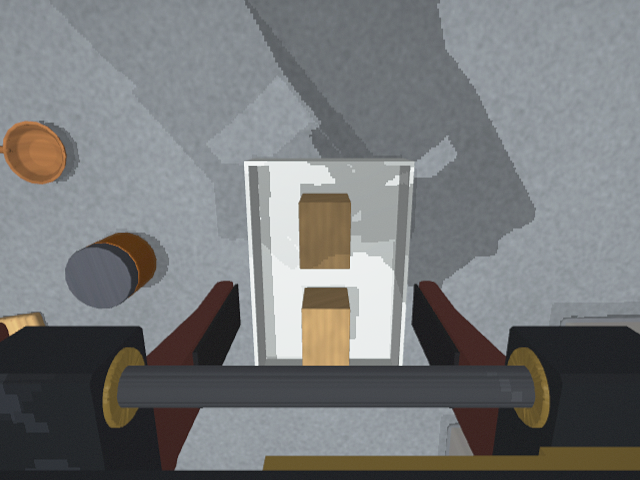

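Both packets stand upright in the basket, at (325,230) and (326,330). Now the lid.

```bash
python3 -m pendant '{"grip":[1,1,1,1,1,1,1,1,1,1,1,1],"linear":[[0,0,0],[0,0,0],[-7,-29,0],[-7,-29,0],[-7,-29,0],[-7,-29,0],[-7,-29,0],[-7,-29,0],[-7,-29,0],[-7,-29,0],[-7,-29,0],[-7,-29,0]],"angular":[[0,0,0.07],[0,0,0.063],[0,0,0],[0,0,0],[0,0,0],[0,0,0],[0,0,0],[0,0,0],[0,0,0],[0,0,0],[0,0,0],[0,0,0]]}'
python3 -m pendant '{"grip":[1,1,1,1,1,1,1,1,1,1,1,1],"linear":[[-7,-29,0],[-7,-29,0],[-7,-29,0],[-7,-29,0],[-8,-29,0],[-8,-29,0],[-8,-29,0],[-8,-29,0],[-8,-29,0],[-8,-29,0],[-7,-29,0],[-7,-29,0]],"angular":[[0,0,0],[0,0,0],[0,0,0],[0,0,0],[0,0,0],[0,0,0],[0,0,0],[0,0,0],[0,0,0],[0,0,0],[0,0,0],[0,0,0]]}'
python3 -m pendant '{"grip":[1,1,1,1,1],"linear":[[-8,-29,0],[-7,-26,0],[0,0,0],[0,0,0],[0,0,0]],"angular":[[0,0,0],[0,0,0],[0,0,0],[0,0,0],[0,0,0]]}'
python3 - <<'E'
from h import *
to(480.8,-360.7,70,81.7)
P,im=snap('wrist','w5.png'); print(w2px(P,[480.8,-360.7,96]))
E
```

```text
t: 15.83
ee_pos: [434.3, 53.2, 181.1]
orientation: [-0.227, -3.13, 0.001]
ft_force: [0.4, 0.7, -0.4]
width: 87.7
grasp_force: 0.0
t: 16.83
ee_pos: [473.3, -303.5, 180.6]
orientation: [-0.227, -3.13, -0.003]
ft_force: [0.5, -0.8, 0.1]
width: 87.7
grasp_force: 0.0
t: 17.25
ee_pos: [480.3, -358.1, 180.9]
orientation: [-0.228, -3.13, -0.003]
ft_force: [-0.4, 0.5, 0.7]
width: 88.2
grasp_force: 0.0
pos [ 480.3 -358.1  180.9] th 81.7 tilt [-0.003  0.002] | turn z -0.0 shift [np.float64(-0.9), np.float64(-2.5), np.float64(110.9)] q6 -2.09
[321.7 253.3]
```

View pics/w5.png

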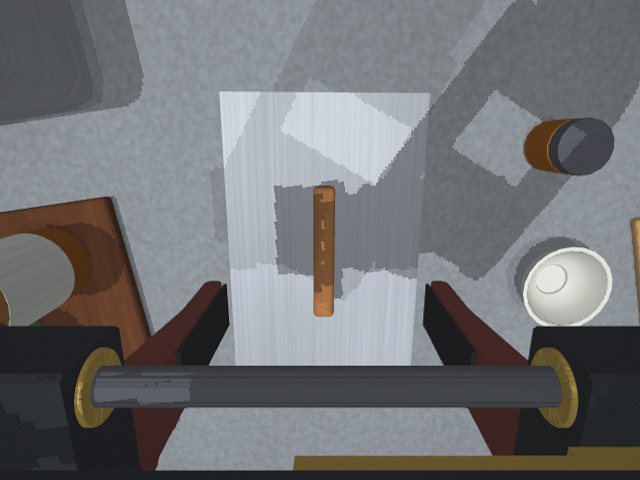

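The handle is centred at (324,251) and parallel to the tool, where predicted. Descending and gripping.

```bash
python3 -m pendant '{"grip":[1,1,1,1,1,1,-1,-1,-1,-1,-1,-1],"linear":[[-0.5,-1.5,20],[0,0,30],[0,0,30],[0,0,20],[0,0,10],[0,0,0],[0,0,0],[0,0,0],[0,0,0],[0,0,0],[0,0,0],[0,0,0]],"angular":[[0,0,0],[0,0,0],[0,0,0],[0,0,0],[0,0,0],[0,0,0],[0,0,0],[0,0,0],[0,0,0],[0,0,0],[0,0,0],[0,0,0]]}'
python3 -m pendant '{"grip":[-1,-1,-1,-1,-1,-1],"linear":[[0,0,0],[0,0,0],[0,0,0],[0,0,0],[0,0,0],[0,0,0]],"angular":[[0,0,0],[0,0,0],[0,0,0],[0,0,0],[0,0,0],[0,0,0]]}'
python3 -m pendant '{"grip":[-1,-1,-1,-1,-1,-1,-1,-1,-1,-1],"linear":[[0,0,-4],[0,0,-6],[0,0,-10],[0,0,-15],[0,0,-25],[0,0,-30],[0,0,-20],[0,0,0],[0,0,0],[0,0,0]],"angular":[[0,0,0],[0,0,0],[0,0,0],[0,0,0],[0,0,0],[0,0,0],[0,0,0],[0,0,0],[0,0,0],[0,0,0]]}'
python3 - <<'E'
from h import *
to(622.4,8,190,97.6)
P,im=snap('wrist','w6.png'); snap('top','t4.png')
E
```

```text
t: 18.3
ee_pos: [481.9, -361.0, 73.4]
orientation: [0.227, 3.132, -0.001]
ft_force: [-0.0, 0.2, 0.0]
width: 51.0
grasp_force: 0.0
t: 18.8
ee_pos: [481.5, -360.6, 72.6]
orientation: [-0.228, -3.133, -0.001]
ft_force: [0.3, 0.9, -0.2]
width: 13.8
grasp_force: 30.0
t: 19.63
ee_pos: [481.0, -360.3, 182.0]
orientation: [-0.227, -3.132, -0.001]
ft_force: [-0.2, -0.0, -2.5]
width: 13.6
grasp_force: 30.0
pos [ 481.  -360.3  182. ] th 81.7 tilt [-0.001  0.001] | turn z -0.277 shift [np.float64(-188.9), np.float64(346.4), np.float64(-8.0)] q6 -2.09
```

View pics/w6.png

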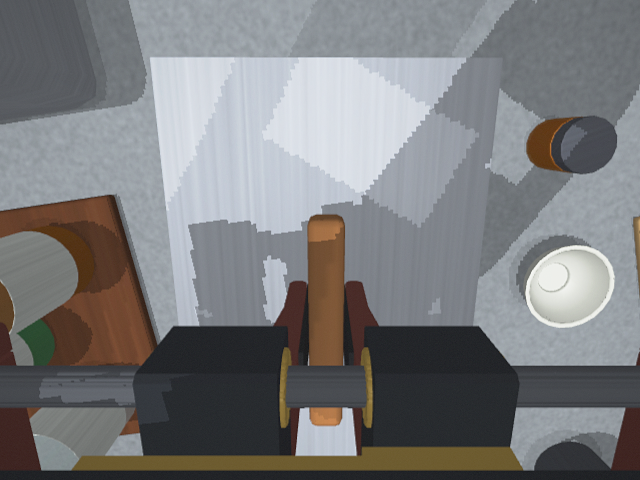

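The lid is held level and square in the grip, with the handle at (326,320). Carrying it to the board.

```bash
python3 -m pendant '{"grip":[-1,-1,-1,-1,-1,-1,-1,-1,-1,-1,-1,-1],"linear":[[0,0,0],[0,0,0],[0,0,0],[0,0,0],[0,0,0],[-7,12,0],[-13,24,0],[-13,24,0],[-13,24,0],[-13,24,0],[-13,24,0],[-13,24,0]],"angular":[[0,0,-0.05],[0,0,-0.06],[0,0,-0.06],[0,0,-0.06],[0,0,-0.047],[0,0,0],[0,0,0],[0,0,0],[0,0,0],[0,0,0],[0,0,0],[0,0,0]]}'
python3 -m pendant '{"grip":[-1,-1,-1,-1,-1,-1,-1,-1,-1,-1,-1,-1],"linear":[[-13,24,0],[-13,24,0],[-13,24,0],[-13,24,0],[-13,24,0],[-13,24,0],[-13,24,0],[-8,14,0],[-5,8,0],[0,0,0],[0,0,0],[0,0,0]],"angular":[[0,0,0],[0,0,0],[0,0,0],[0,0,0],[0,0,0],[0,0,0],[0,0,0],[0,0,0],[0,0,0],[0,0,0],[0,0,0],[0,0,0]]}'
python3 - <<'E'
from h import *
to(622.4,8,36,97.6)
E
```

```text
t: 20.73
ee_pos: [545.1, -192.7, 181.5]
orientation: [0.205, -3.133, -0.002]
ft_force: [1.2, -0.3, -1.8]
width: 13.8
grasp_force: 30.0
t: 21.73
ee_pos: [622.7, 6.1, 182.3]
orientation: [0.206, -3.134, 0.0]
ft_force: [-0.2, -0.9, -2.2]
width: 13.9
grasp_force: 30.0
pos [622.7   6.1 182.3] th 97.5 tilt [-0.001 -0.   ] | turn z -0.001 shift [np.float64(0.1), np.float64(1.9), np.float64(146.3)] q6 -1.71
```

```bash
python3 -m pendant '{"grip":[-1,-1,-1,-1,-1,-1,-1,-1,-1,-1,-0.6,-0.6],"linear":[[0,1,20],[0,0.5,30],[0,0,30],[0,0,30],[0,0,20],[0,0,10],[0,0,4],[0,0,2],[0,0,0],[0,0,0],[0,0,0],[0,0,0]],"angular":[[0,0,0],[0,0,0],[0,0,0],[0,0,0],[0,0,0],[0,0,0],[0,0,0],[0,0,0],[0,0,0],[0,0,0],[0,0,0],[0,0,0]]}'
python3 -m pendant '{"grip":[-0.2,0,0,0.3,1,1,1,1,1,1,1,1],"linear":[[0,0,0],[0,0,0],[0,0,0],[0,0,-10],[0,0,-25],[0,0,-30],[0,0,-30],[0,0,-30],[0,0,-20],[0,0,0],[0,0,0],[0,0,0]],"angular":[[0,0,0],[0,0,0],[0,0,0],[0,0,0],[0,0,0],[0,0,0],[0,0,0],[0,0,0],[0,0,0],[0,0,0],[0,0,0],[0,0,0]]}'
python3 - <<'E'
from h import *
o=ctrl.get_obs(); to(441.5,165.8,90,82)
P,im=snap('wrist','w7.png'); print(w2px(P,[622.4,8,46]),w2px(P,[441.5,165.8,50]))
snap('top','t5.png')
a=cv2.imread('pics/top0.png').astype(int);b=cv2.imread('pics/t5.png').astype(int)
d=(abs(a-b).sum(2)>60).astype(np.uint8)
n,l,s,c=cv2.connectedComponentsWithStats(cv2.morphologyEx(d,cv2.MORPH_OPEN,np.ones((3,3))))
print(s[1:][s[1:,4]>30])
E
```

```text
t: 22.73
ee_pos: [624.3, 8.6, 38.2]
orientation: [-0.207, 3.132, -0.0]
ft_force: [0.5, 0.1, 0.7]
width: 17.4
grasp_force: 0.0
t: 23.73
ee_pos: [622.5, 8.6, 181.1]
orientation: [0.208, -3.134, -0.0]
ft_force: [0.1, 0.7, 0.6]
width: 87.2
grasp_force: 0.0
pos [622.5   8.6 181.1] th 97.6 tilt [-0.001 -0.   ] | turn z 0.272 shift [np.float64(201.1), np.float64(130.5), np.float64(91.1)] q6 -1.71
[324.8 233.3] [596.6   2.5]
[[ 227   25   62  131 3872]
 [  12   27   64   56 1544]
 [ 265   27  132  135 9562]
 [ 468   38   30   47 1237]
 [ 117   49   19   15  232]
 [ 570   72   70   49 3137]
 [   7  131   59   58 2956]
 [ 265  154   95  120 9178]
 [ 372  183   34   35  902]
 [ 636  191    4   16   52]
 [ 175  192   18   27  191]
 [ 427  198   12   24  141]
 [ 446  219  104  123 9673]
 [ 374  227   35   35  869]
 [ 115  238   11    3   33]
 [ 127  238   15    3   45]
 [ 146  238   21    4   70]
 [  90  242   15   94  300]
 [  89  243   87  101 6263]
 [ 226  266    9   10   45]
 [ 408  267   10   15   79]
 [ 421  273    6    7   35]
 [ 266  279   32   34  787]
 [ 212  281   34   32  882]
 [ 380  287   34   26  674]
 [ 326  296   30   24  585]
 [ 242  334  116   34 1470]
 [ 420  378   67   49 2473]
 [   0  387  214   93 8136]
 [  91  421   10    5   36]]
```

View pics/t5.png

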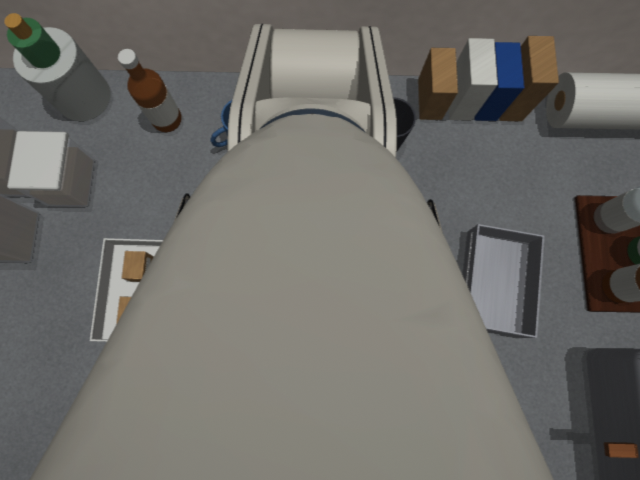

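The lid is on the board (hidden under the arm). The tin is open at (505,280), and the basket holds both packets. Next is the wide jar, located by circle detection in the wrist view.

```bash
cat >> h.py <<'E'
def cap(x,y,z,r,win=90):
    P=par('wrist'); im=np.array(ctrl.get_image('wrist')); p=w2px(P,[x,y,z]); q=w2px(P,[x+r,y,z]); rp=np.hypot(*(p-q))
    g=cv2.medianBlur(cv2.cvtColor(im,cv2.COLOR_RGB2GRAY),5); x0,y0=(np.maximum(p-win,0)).astype(int); c=g[y0:y0+2*win,x0:x0+2*win]
    h=cv2.HoughCircles(c,cv2.HOUGH_GRADIENT_ALT,1.5,30,param1=120,param2=0.6,minRadius=int(rp*.88),maxRadius=int(rp*1.12))
    print('pred',p,rp.round(1))
    for k in ([] if h is None else h[0][:4]): print('circle',(k[:2]+[x0,y0]).round(1),k[2],'->',px2w(P,k[0]+x0,k[1]+y0,z),'grey',c[int(k[1]),int(k[0])])
E
python3 -m pendant '{"grip":[1,1,1,1,1,1,1,1,1,1,1,1],"linear":[[0,0,0],[0,0,0],[0,0,0],[11,7,0],[22,14,0],[22,14,0],[22,14,0],[22,14,0],[22,14,5],[22,14,5],[22,14,5],[22,14,10]],"angular":[[0,0,0.09],[0,0,0.09],[0,0,0.092],[0,0,0],[0,0,0],[0,0,0],[0,0,0],[0,0,0],[0,0,0],[0,0,0],[0,0,0],[0,0,0]]}'
python3 -m pendant '{"grip":[1,1,1,1],"linear":[[14,11,10],[0,0,10],[0,0,0],[0,0,0]],"angular":[[0,0,0],[0,0,0],[0,0,0],[0,0,0]]}'
python3 - <<'E'
from h import *
to(441.5,165.8,12,82)
cap(441.5,165.8,50,27)
E
```

```text
t: 24.83
ee_pos: [452.6, 153.3, 156.3]
orientation: [-0.214, -3.134, 0.0]
ft_force: [0.8, 1.8, -0.6]
width: 87.4
grasp_force: 0.0
t: 25.17
ee_pos: [441.9, 165.1, 136.0]
orientation: [-0.216, -3.133, 0.001]
ft_force: [-0.5, 0.0, 0.5]
width: 87.6
grasp_force: 0.0
pos [441.9 165.1 136. ] th 82.1 tilt [-0.001 -0.001] | turn z 0.002 shift [np.float64(0.5), np.float64(0.6), np.float64(124.0)] q6 -1.1
pred [326.8 250.7] 38.3
circle [330.5 247. ] 37.948357 -> [439.3 168.5  50. ] grey 71
```

```bash
python3 -m pendant '{"grip":[1,1,1,1,1,1,1,-1,-1,-1,-1,-1],"linear":[[1,1,20],[0,1,30],[0,0,30],[0,0,25],[0,0,15],[0,0,7],[0,0,0],[0,0,0],[0,0,0],[0,0,0],[0,0,0],[0,0,0]],"angular":[[0,0,0],[0,0,0],[0,0,0],[0,0,0],[0,0,0],[0,0,0],[0,0,0],[0,0,0],[0,0,0],[0,0,0],[0,0,0],[0,0,0]]}'
python3 -m pendant '{"grip":[-1,-1,-1,-1,-1,-1,-1,-1,-1,-1],"linear":[[0,0,0],[0,0,0],[0,0,-10],[0,0,-25],[0,0,-30],[0,0,-30],[0,0,-30],[0,0,-30],[0,0,0],[0,0,0]],"angular":[[0,0,0],[0,0,0],[0,0,0],[0,0,0],[0,0,0],[0,0,0],[0,0,0],[0,0,0],[0,0,0],[0,0,0]]}'
python3 - <<'E'
from h import *
a=np.radians(-8.3); c=np.array([481.2,-360.8]); e=np.array([np.cos(a),np.sin(a)])
for s in (-60,2,56): print(s,(c+s*e).round(1))
to(*(c+60*e),165,81.7)
E
```

```text
t: 26.22
ee_pos: [442.0, 167.7, 10.4]
orientation: [0.219, 3.133, 0.001]
ft_force: [-0.3, -0.6, -0.4]
width: 58.0
grasp_force: 0.0
t: 27.05
ee_pos: [442.3, 167.8, 166.5]
orientation: [0.219, 3.13, 0.002]
ft_force: [-0.1, -1.2, -2.0]
width: 53.5
grasp_force: 30.0
-60 [ 421.8 -352.1]
2 [ 483.2 -361.1]
56 [ 536.6 -368.9]
pos [442.3 167.8 166.5] th 82.0 tilt [0.004 0.001] | turn z 0.005 shift [np.float64(-174.8), np.float64(-517.4), np.float64(1.5)] q6 -1.09
```

```bash
python3 -m pendant '{"grip":[-1,-1,-1,-1,-1,-1,-1,-1,-1,-1,-1,-1],"linear":[[-5,-14,0],[-9,-27,0],[-9,-27,0],[-9,-27,0],[-9,-27,0],[-9,-27,0],[-9,-27,0],[-9,-27,0],[-9,-27,0],[-9,-27,0],[-9,-27,0],[-9,-27,0]],"angular":[[0,0,0.005],[0,0,0],[0,0,0],[0,0,0],[0,0,0],[0,0,0],[0,0,0],[0,0,0],[0,0,0],[0,0,0],[0,0,0],[0,0,0]]}'
python3 -m pendant '{"grip":[-1,-1,-1,-1,-1,-1,-1,-1,-1,-1,-1,-1],"linear":[[-9,-27,0],[-9,-27,0],[-9,-27,0],[-9,-27,0],[-9,-27,0],[-9,-27,0],[-9,-27,0],[-6,-12,0],[-2,-5,0],[0,0,0],[0,0,0],[0,0,0]],"angular":[[0,0,0],[0,0,0],[0,0,0],[0,0,0],[0,0,0],[0,0,0],[0,0,0],[0,0,0],[0,0,0],[0,0,0],[0,0,0],[0,0,0]]}'
python3 - <<'E'
from h import *
to(540.6,-369.5,14,81.7)
P,im=snap('wrist','w8.png')
cv2.imwrite('pics/w8.png',im[:,:,::-1])
E
```

```text
t: 28.05
ee_pos: [498.2, -156.3, 162.8]
orientation: [-0.227, -3.13, -0.001]
ft_force: [-0.0, -0.2, -0.8]
width: 53.3
grasp_force: 30.0
t: 29.05
ee_pos: [539.5, -367.9, 163.8]
orientation: [-0.226, -3.132, -0.002]
ft_force: [-0.6, 0.2, -1.5]
width: 53.4
grasp_force: 30.0
pos [ 539.5 -367.9  163.8] th 81.7 tilt [-0.002  0.001] | turn z 0.001 shift [np.float64(-1.3), np.float64(-1.4), np.float64(149.8)] q6 -2.04
```

View pics/w8.png

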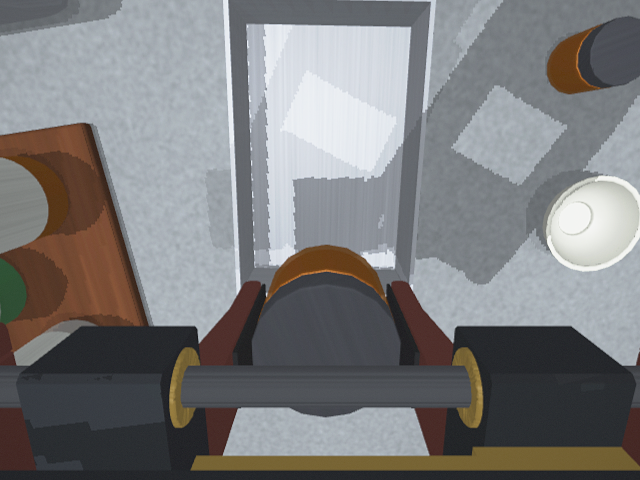

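The tin is square to the tool, spanning columns 237 to 417 at row 250, and the jar is centred over it. Lowering the jar.

```bash
python3 -m pendant '{"grip":[-1,-1,-1,-1,-1,-1,-1,-1,-1,0.35,0.35,0.6],"linear":[[-1,-1,20],[0,0,30],[0,0,30],[0,0,30],[0,0,20],[0,0,15],[0,0,5],[0,0,0],[0,0,0],[0,0,0],[0,0,0],[0,0,0]],"angular":[[0,0,0],[0,0,0],[0,0,0],[0,0,0],[0,0,0],[0,0,0],[0,0,0],[0,0,0],[0,0,0],[0,0,0],[0,0,0],[0,0,0]]}'
python3 -m pendant '{"grip":[0.6,0.6,0.6,0.6,0.6,0.6,0.6,1,1,1],"linear":[[0,0,0],[0,0,0],[0,0,-15],[0,0,-30],[0,0,-30],[0,0,-30],[0,0,-25],[0,0,0],[0,0,0],[0,0,0]],"angular":[[0,0,0],[0,0,0],[0,0,0],[0,0,0],[0,0,0],[0,0,0],[0,0,0],[0,0,0],[0,0,0],[0,0,0]]}'
python3 - <<'E'
from h import *
cap(540.6,-369.5,53,27,70)
to(441.4,-163.5,140,81.7)
E
```

```text
t: 30.1
ee_pos: [541.6, -370.9, 15.7]
orientation: [0.227, 3.132, -0.001]
ft_force: [-0.4, -0.0, 0.1]
width: 62.9
grasp_force: 0.0
t: 30.93
ee_pos: [540.6, -370.2, 144.8]
orientation: [-0.227, -3.133, -0.0]
ft_force: [0.0, 0.4, -0.2]
width: 85.9
grasp_force: 0.0
pred [326.8 248.6] 37.6
circle [325. 247.] 38.156097 -> [ 539.3 -370.5   53. ] grey 68
pos [ 540.3 -370.   143.9] th 81.7 tilt [-0.001  0.001] | turn z 0.0 shift [np.float64(127.6), np.float64(190.0), np.float64(3.9)] q6 -2.04
```

```bash
python3 -m pendant '{"grip":[1,1,1,1,1,1,1,1,1,1,1],"linear":[[8,12,0],[16,24,0],[16,24,0],[16,24,0],[16,24,0],[16,24,0],[16,24,0],[16,23,0],[7,11,0],[0,0,0],[0,0,0]],"angular":[[0,0,0],[0,0,0],[0,0,0],[0,0,0],[0,0,0],[0,0,0],[0,0,0],[0,0,0],[0,0,0],[0,0,0],[0,0,0]]}'
python3 - <<'E'
from h import *
to(441.4,-163.5,10,81.7)
cap(441.4,-163.5,52,21)
E
```

```text
t: 31.9
ee_pos: [443.0, -164.2, 144.4]
orientation: [-0.225, -3.133, 0.0]
ft_force: [0.3, -0.6, 0.0]
width: 88.3
grasp_force: 0.0
pos [ 443.  -164.2  144.4] th 81.8 tilt [-0. -0.] | turn z 0.001 shift [np.float64(1.7), np.float64(0.4), np.float64(134.4)] q6 -1.81
pred [326.4 246.2] 29.4
circle [327.5 246. ] 29.40688 -> [ 441.4 -162.8   52. ] grey 70
```

```bash
python3 -m pendant '{"grip":[1,1,1,1,1,1,1,-1,-1,-1,-1,-1],"linear":[[1,1,20],[1,0,30],[0,0,30],[0,0,30],[0,0,15],[0,0,8],[0,0,0],[0,0,0],[0,0,0],[0,0,0],[0,0,0],[0,0,0]],"angular":[[0,0,0],[0,0,0],[0,0,0],[0,0,0],[0,0,0],[0,0,0],[0,0,0],[0,0,0],[0,0,0],[0,0,0],[0,0,0],[0,0,0]]}'
python3 -m pendant '{"grip":[-1,-1,-1,-1,-1,-1,-1,-1,-1,-1,-1],"linear":[[0,0,0],[0,0,0],[0,0,0],[0,0,-10],[0,0,-25],[0,0,-30],[0,0,-30],[0,0,-30],[0,0,-15],[0,0,0],[0,0,0]],"angular":[[0,0,0],[0,0,0],[0,0,0],[0,0,0],[0,0,0],[0,0,0],[0,0,0],[0,0,0],[0,0,0],[0,0,0],[0,0,0]]}'
python3 - <<'E'
from h import *
to(484.2,-361.1,150,81.7)
E
```

```text
t: 32.95
ee_pos: [441.5, -163.1, 12.5]
orientation: [0.227, 3.132, -0.001]
ft_force: [0.5, 0.8, 0.2]
width: 57.9
grasp_force: 0.0
t: 33.87
ee_pos: [441.1, -162.9, 152.4]
orientation: [0.227, 3.132, -0.001]
ft_force: [0.4, 0.1, -3.0]
width: 41.6
grasp_force: 30.0
pos [ 441.1 -162.9  152.4] th 81.7 tilt [ 0.002 -0.001] | turn z 0.0 shift [np.float64(-71.3), np.float64(-189.9), np.float64(2.4)] q6 -1.81
```

```bash
python3 -m pendant '{"grip":[-1,-1,-1,-1,-1,-1,-1,-1,-1,-1,-1,-1],"linear":[[-5,-13,0],[-9,-24,0],[-9,-24,0],[-9,-24,0],[-9,-24,0],[-9,-24,0],[-9,-24,0],[-9,-24,0],[-4,-9,0],[0,0,0],[0,0,0],[0,0,0]],"angular":[[0,0,0],[0,0,0],[0,0,0],[0,0,0],[0,0,0],[0,0,0],[0,0,0],[0,0,0],[0,0,0],[0,0,0],[0,0,0],[0,0,0]]}'
python3 - <<'E'
from h import *
to(484.2,-361.1,15,81.7)
E
```

```text
t: 34.87
ee_pos: [483.7, -359.9, 150.5]
orientation: [-0.227, -3.131, -0.003]
ft_force: [-0.8, 0.1, -1.6]
width: 41.9
grasp_force: 30.0
pos [ 483.7 -359.9  150.5] th 81.7 tilt [-0.002  0.002] | turn z 0.0 shift [np.float64(-0.6), np.float64(-1.1), np.float64(135.5)] q6 -2.09
```

```bash
python3 -m pendant '{"grip":[-1,-1,-1,-1,-1,-1,-1,-1,-1,0.1,0.1,0.4],"linear":[[0,0,20],[0,0,30],[0,0,30],[0,0,30],[0,0,15],[0,0,8],[0,0,3],[0,0,0],[0,0,0],[0,0,0],[0,0,0],[0,0,0]],"angular":[[0,0,0],[0,0,0],[0,0,0],[0,0,0],[0,0,0],[0,0,0],[0,0,0],[0,0,0],[0,0,0],[0,0,0],[0,0,0],[0,0,0]]}'
python3 -m pendant '{"grip":[0.4,0.4,0.4,0.4,0.4,0.4,0.4,1,1,1],"linear":[[0,0,0],[0,0,0],[0,0,-15],[0,0,-30],[0,0,-30],[0,0,-30],[0,0,-25],[0,0,0],[0,0,0],[0,0,0]],"angular":[[0,0,0],[0,0,0],[0,0,0],[0,0,0],[0,0,0],[0,0,0],[0,0,0],[0,0,0],[0,0,0],[0,0,0]]}'
python3 - <<'E'
from h import *
cap(484.2,-361.1,55,21,70)
to(424.3,-54.7,140,81.7)
E
```

```text
t: 35.87
ee_pos: [485.4, -361.6, 16.5]
orientation: [0.227, 3.132, -0.001]
ft_force: [0.1, 0.1, 0.1]
width: 52.3
grasp_force: 0.0
t: 36.7
ee_pos: [484.3, -361.0, 145.1]
orientation: [-0.227, -3.133, -0.001]
ft_force: [-0.3, -0.4, -0.4]
width: 77.8
grasp_force: 0.0
pred [325.5 249.5] 29.5
circle [327. 236.] 27.120415 -> [ 475.1 -358.8   55. ] grey 72
pos [ 483.9 -360.7  144.5] th 81.7 tilt [-0.002  0.001] | turn z -0.0 shift [np.float64(103.2), np.float64(294.2), np.float64(4.5)] q6 -2.09
```

```bash
python3 - <<'E'
from h import *
P,im=snap('wrist','w9.png')
g=cv2.cvtColor(im,cv2.COLOR_RGB2GRAY)
for col in (312,327,342): print(col,[int(v) for v in g[190:300:4,col]])
print([int(v) for v in g[248,280:376:4]])
for row in (215,222,228,270,274,280): print(row,im[row,327])
for f in (cv2.HOUGH_GRADIENT,):
    h=cv2.HoughCircles(cv2.medianBlur(g[180:310,260:400],3),f,1,5,param1=100,param2=12,minRadius=26,maxRadius=33)
    for k in h[0][:6]: print(k+[260,180,0],px2w(P,k[0]+260,k[1]+180,55))
E
```

```text
312 [137, 138, 137, 136, 136, 135, 72, 67, 74, 57, 69, 69, 70, 71, 67, 69, 69, 69, 70, 69, 69, 67, 68, 63, 67, 84, 54, 105]
327 [137, 137, 137, 136, 134, 86, 62, 65, 57, 70, 70, 71, 72, 69, 71, 69, 69, 70, 69, 67, 68, 68, 66, 70, 65, 56, 56, 101]
342 [138, 138, 138, 138, 137, 137, 137, 68, 62, 67, 68, 70, 68, 69, 70, 70, 68, 69, 69, 70, 66, 69, 69, 64, 62, 63, 54, 52]
[194, 192, 128, 127, 76, 71, 70, 67, 67, 68, 69, 68, 68, 67, 71, 70, 67, 68, 69, 128, 133, 134, 132, 133]
215 [92 55 23]
222 [54 57 62]
228 [65 68 75]
270 [67 68 74]
274 [66 68 76]
280 [64 68 76]
[324.5        251.5         30.20000076] [ 484.9 -361.6   55. ]
[325.5 237.5  27.5] [ 475.4 -359.6   55. ]
[325.5        246.5         26.70000076] [ 481.5 -360.5   55. ]
```

The cap spans rows 221 to 281, centre 251 and radius 30, as predicted, so the jar is upright. The other circle was its base. Now the last jar.

```bash
python3 -m pendant '{"grip":[1,1,1,1,1,1,1,1,1,1,1,1],"linear":[[5,14,0],[9,25,0],[9,25,0],[9,25,0],[9,25,0],[9,25,0],[9,25,0],[9,25,0],[9,25,0],[9,25,0],[8,25,0],[6,20,0]],"angular":[[0,0,0],[0,0,0],[0,0,0],[0,0,0],[0,0,0],[0,0,0],[0,0,0],[0,0,0],[0,0,0],[0,0,0],[0,0,0],[0,0,0]]}'
python3 -m pendant '{"grip":[1,1,1],"linear":[[3,10,0],[0,0,0],[0,0,0]],"angular":[[0,0,0],[0,0,0],[0,0,0]]}'
python3 - <<'E'
from h import *
to(424.3,-54.7,10,81.7)
cap(424.3,-54.7,52,21)
E
```

```text
t: 37.8
ee_pos: [425.1, -64.1, 144.5]
orientation: [-0.227, -3.13, -0.001]
ft_force: [-0.0, -0.7, 0.2]
width: 87.8
grasp_force: 0.0
t: 38.05
ee_pos: [425.2, -55.5, 145.2]
orientation: [-0.225, -3.133, 0.0]
ft_force: [-0.0, -0.7, -0.0]
width: 87.9
grasp_force: 0.0
pos [425.2 -55.5 145.2] th 81.8 tilt [-0.001 -0.   ] | turn z 0.002 shift [np.float64(1.0), np.float64(0.7), np.float64(135.2)] q6 -1.58
pred [326.8 246.8] 29.3
circle [326. 246.] 29.288448 -> [423.7 -55.1  52. ] grey 68
```

```bash
python3 -m pendant '{"grip":[1,1,1,1,1,1,1,-1,-1,-1,-1,-1],"linear":[[1,0.5,20],[0,0,30],[0,0,30],[0,0,30],[0,0,15],[0,0,9],[0,0,0],[0,0,0],[0,0,0],[0,0,0],[0,0,0],[0,0,0]],"angular":[[0,0,0],[0,0,0],[0,0,0],[0,0,0],[0,0,0],[0,0,0],[0,0,0],[0,0,0],[0,0,0],[0,0,0],[0,0,0],[0,0,0]]}'
python3 -m pendant '{"grip":[-1,-1,-1,-1,-1,-1,-1,-1,-1,-1,-1],"linear":[[0,0,0],[0,0,0],[0,0,0],[0,0,-10],[0,0,-25],[0,0,-30],[0,0,-30],[0,0,-30],[0,0,-15],[0,0,0],[0,0,0]],"angular":[[0,0,0],[0,0,0],[0,0,0],[0,0,0],[0,0,0],[0,0,0],[0,0,0],[0,0,0],[0,0,0],[0,0,0],[0,0,0]]}'
python3 - <<'E'
from h import *
to(425.8,-352.7,150,81.7)
E
```

```text
t: 39.1
ee_pos: [424.9, -54.9, 12.5]
orientation: [0.227, 3.132, -0.0]
ft_force: [0.1, 0.4, 0.3]
width: 58.1
grasp_force: 0.0
t: 40.02
ee_pos: [424.4, -54.8, 152.3]
orientation: [0.227, 3.132, -0.0]
ft_force: [0.2, 0.1, -2.8]
width: 41.3
grasp_force: 30.0
pos [424.4 -54.8 152.3] th 81.7 tilt [ 0.002 -0.   ] | turn z 0.0 shift [np.float64(-44.4), np.float64(-294.5), np.float64(2.3)] q6 -1.58
```

```bash
python3 -m pendant '{"grip":[-1,-1,-1,-1,-1,-1,-1,-1,-1,-1,-1,-1],"linear":[[-2,-12,0],[-4,-27,0],[-4,-27,0],[-4,-27,0],[-4,-27,0],[-4,-27,0],[-4,-27,0],[-4,-27,0],[-4,-27,0],[-4,-27,0],[-4,-27,0],[-2.5,-13,0]],"angular":[[0,0,0],[0,0,0],[0,0,0],[0,0,0],[0,0,0],[0,0,0],[0,0,0],[0,0,0],[0,0,0],[0,0,0],[0,0,0],[0,0,0]]}'
python3 -m pendant '{"grip":[-1,-1,-1],"linear":[[0,0,0],[0,0,0],[0,0,0]],"angular":[[0,0,0],[0,0,0],[0,0,0]]}'
python3 - <<'E'
from h import *
to(425.8,-352.7,15,81.7)
E
```

```text
t: 41.02
ee_pos: [424.8, -355.2, 149.5]
orientation: [-0.229, -3.131, -0.002]
ft_force: [0.2, -0.3, -2.5]
width: 41.9
grasp_force: 30.0
t: 41.27
ee_pos: [424.9, -351.6, 150.4]
orientation: [-0.227, -3.131, -0.003]
ft_force: [0.2, 0.5, -2.4]
width: 42.0
grasp_force: 30.0
pos [ 424.9 -351.6  150.4] th 81.7 tilt [-0.002  0.002] | turn z 0.0 shift [np.float64(-1.0), np.float64(-1.0), np.float64(135.4)] q6 -2.14
```

```bash
python3 -m pendant '{"grip":[-1,-1,-1,-1,-1,-1,-1,-1,-1,0.1,0.1,0.4],"linear":[[0,0,20],[0,0,30],[0,0,30],[0,0,30],[0,0,15],[0,0,8],[0,0,3],[0,0,0],[0,0,0],[0,0,0],[0,0,0],[0,0,0]],"angular":[[0,0,0],[0,0,0],[0,0,0],[0,0,0],[0,0,0],[0,0,0],[0,0,0],[0,0,0],[0,0,0],[0,0,0],[0,0,0],[0,0,0]]}'
python3 -m pendant '{"grip":[0.4,0.4,0.4,0.4,0.4,0.4,0.4,1,1,1],"linear":[[0,0,0],[0,0,0],[0,0,-15],[0,0,-30],[0,0,-30],[0,0,-30],[0,0,-30],[0,0,-30],[0,0,0],[0,0,0]],"angular":[[0,0,0],[0,0,0],[0,0,0],[0,0,0],[0,0,0],[0,0,0],[0,0,0],[0,0,0],[0,0,0],[0,0,0]]}'
python3 - <<'E'
from h import *
cap(425.8,-352.7,55,21,70)
to(622.8,8.4,180,97.6)
E
```

```text
t: 42.27
ee_pos: [426.4, -353.6, 16.5]
orientation: [0.227, 3.132, -0.002]
ft_force: [0.3, 0.9, -0.3]
width: 51.8
grasp_force: 0.0
t: 43.1
ee_pos: [426.7, -354.0, 182.5]
orientation: [0.227, 3.13, -0.004]
ft_force: [0.1, 0.7, -1.5]
width: 78.0
grasp_force: 0.0
pred [327.7 233.8] 26.3
circle [326.  233.5] 26.690498 -> [ 425.4 -353.9   55. ] grey 69
pos [ 425.8 -353.3  181. ] th 81.7 tilt [ 0.001 -0.001] | turn z -0.278 shift [np.float64(-243.1), np.float64(332.4), np.float64(1.0)] q6 -2.14
```

```bash
python3 -m pendant '{"grip":[1,1,1,1,1,1,1,1,1,1,1,1],"linear":[[0,0,0],[0,0,0],[0,0,0],[-8,11,0],[-16,22,0],[-16,22,0],[-16,22,0],[-16,22,0],[-16,22,0],[-16,22,0],[-16,22,0],[-16,22,0]],"angular":[[0,0,-0.09],[0,0,-0.09],[0,0,-0.098],[0,0,0],[0,0,0],[0,0,0],[0,0,0],[0,0,0],[0,0,0],[0,0,0],[0,0,0],[0,0,0]]}'
python3 -m pendant '{"grip":[1,1,1,1,1,1,1,1,1,1],"linear":[[-16,22,0],[-16,22,0],[-16,22,0],[-16,22,0],[-16,22,0],[-16,22,0],[-11,13,0],[0,0,0],[0,0,0],[0,0,0]],"angular":[[0,0,0],[0,0,0],[0,0,0],[0,0,0],[0,0,0],[0,0,0],[0,0,0],[0,0,0],[0,0,0],[0,0,0]]}'
python3 - <<'E'
from h import *
to(622.8,8.4,36,97.6)
P,im=snap('wrist','w10.png'); print(w2px(P,[622.8,8.4,58]))
hs=cv2.cvtColor(im,cv2.COLOR_RGB2HSV); m=((hs[...,0]<14)&(hs[...,1]>130)&(hs[...,2]>60)).astype(np.uint8); m[:,:250]=0;m[:,400:]=0;m[330:]=0
n,l,s,c=cv2.connectedComponentsWithStats(m)
i=1+s[1:,4].argmax(); print(s[i],c[i],cv2.minAreaRect(np.argwhere(l==i)[:,::-1].astype(np.float32)))
E
```

```text
t: 44.15
ee_pos: [535.4, -147.3, 179.2]
orientation: [0.204, -3.133, -0.002]
ft_force: [0.7, 0.4, 0.3]
width: 88.0
grasp_force: 0.0
t: 44.98
ee_pos: [621.6, 7.7, 179.9]
orientation: [0.208, -3.133, 0.0]
ft_force: [-0.6, -0.3, 0.1]
width: 87.8
grasp_force: 0.0
pos [621.6   7.7 179.9] th 97.6 tilt [-0.002 -0.   ] | turn z -0.0 shift [np.float64(-1.3), np.float64(0.5), np.float64(143.9)] q6 -1.71
[326.2 239.6]
[318 182  18  93 778] [326.39203085 227.48200514] ((326.5, 228.0), (92.0, 17.0), 90.0)
```

```bash
python3 -m pendant '{"grip":[1,1,1,1,1,1,1,-1,-1,-1,-1,-1],"linear":[[-0.5,0.5,20],[0,0,30],[0,0,30],[0,0,30],[0,0,22],[0,0,12],[0,0,0],[0,0,0],[0,0,0],[0,0,0],[0,0,0],[0,0,0]],"angular":[[0,0,0],[0,0,0],[0,0,0],[0,0,0],[0,0,0],[0,0,0],[0,0,0],[0,0,0],[0,0,0],[0,0,0],[0,0,0],[0,0,0]]}'
python3 -m pendant '{"grip":[-1,-1,-1,-1,-1,-1],"linear":[[0,0,0],[0,0,0],[0,0,0],[0,0,0],[0,0,0],[0,0,0]],"angular":[[0,0,0],[0,0,0],[0,0,0],[0,0,0],[0,0,0],[0,0,0]]}'
python3 -m pendant '{"grip":[-1,-1,-1,-1,-1,-1,-1,-1,-1,-1],"linear":[[0,0,-4],[0,0,-6],[0,0,-15],[0,0,-25],[0,0,-30],[0,0,-30],[0,0,-30],[0,0,-15],[0,0,0],[0,0,0]],"angular":[[0,0,0],[0,0,0],[0,0,0],[0,0,0],[0,0,0],[0,0,0],[0,0,0],[0,0,0],[0,0,0],[0,0,0]]}'
python3 - <<'E'
from h import *
to(481.3,-360.6,190,81.7)
E
```

```text
t: 46.03
ee_pos: [623.7, 8.7, 37.9]
orientation: [-0.209, 3.133, -0.0]
ft_force: [-0.6, 0.3, 0.0]
width: 58.0
grasp_force: 0.0
t: 46.53
ee_pos: [622.9, 8.7, 36.6]
orientation: [0.209, -3.135, 0.0]
ft_force: [0.9, -0.2, -0.9]
width: 18.3
grasp_force: 0.0
t: 47.37
ee_pos: [623.1, 8.7, 192.4]
orientation: [-0.209, 3.133, -0.0]
ft_force: [0.8, 0.4, -3.6]
width: 13.7
grasp_force: 30.0
pos [623.1   8.7 192.4] th 97.6 tilt [0.002 0.   ] | turn z 0.278 shift [np.float64(87.0), np.float64(-385.9), np.float64(2.4)] q6 -1.71
```

```bash
python3 -m pendant '{"grip":[-1,-1,-1,-1,-1,-1,-1,-1,-1,-1,-1,-1],"linear":[[0,0,0],[0,0,0],[0,0,0],[0,0,0],[0,0,0],[3,-13,0],[6,-26,0],[6,-26,0],[6,-26,0],[6,-26,0],[6,-26,0],[6,-26,0]],"angular":[[0,0,0.05],[0,0,0.06],[0,0,0.06],[0,0,0.06],[0,0,0.048],[0,0,0],[0,0,0],[0,0,0],[0,0,0],[0,0,0],[0,0,0],[0,0,0]]}'
python3 -m pendant '{"grip":[-1,-1,-1,-1,-1,-1,-1,-1,-1,-1,-1,-1],"linear":[[6,-26,0],[6,-26,0],[6,-26,0],[6,-26,0],[6,-26,0],[5,-26,0],[5,-26,0],[4,-18,0],[2,-10,0],[0,0,0],[0,0,0],[0,0,0]],"angular":[[0,0,0],[0,0,0],[0,0,0],[0,0,0],[0,0,0],[0,0,0],[0,0,0],[0,0,0],[0,0,0],[0,0,0],[0,0,0],[0,0,0]]}'
python3 -m pendant '{"grip":[-1,-1,-1,-1,-1,-1,-1],"linear":[[0,0,20],[0,0,30],[0,0,25],[0,0,10],[0,0,0],[0,0,0],[0,0,0]],"angular":[[0,0,0],[0,0,0],[0,0,0],[0,0,0],[0,0,0],[0,0,0],[0,0,0]]}'
python3 - <<'E'
from h import *
to(481.3,-360.6,73,81.7)
P,im=snap('wrist','w11.png')
A,t=snap('top','t6.png')
cv2.imwrite('pics/v.png',np.vstack([im[:,:,::-1][0:340,80:560],np.zeros((4,480,3),np.uint8),cv2.resize(t[200:350,420:580,::-1],(240,225)).repeat(2,1)[:,:480]]))
E
```

```text
t: 48.37
ee_pos: [557.8, -154.3, 190.0]
orientation: [-0.225, -3.131, -0.001]
ft_force: [1.4, -0.4, -2.0]
width: 13.7
grasp_force: 30.0
t: 49.37
ee_pos: [484.0, -353.0, 191.1]
orientation: [-0.226, -3.132, -0.002]
ft_force: [-0.9, 0.2, -3.0]
width: 13.5
grasp_force: 30.0
t: 49.95
ee_pos: [485.3, -354.4, 108.1]
orientation: [0.226, 3.132, -0.002]
ft_force: [1.0, -0.5, -1.9]
width: 13.9
grasp_force: 30.0
pos [ 485.3 -354.4  108.1] th 81.7 tilt [ 0.002 -0.001] | turn z 0.001 shift [np.float64(3.1), np.float64(-6.8), np.float64(35.1)] q6 -2.08
```

View pics/v.png

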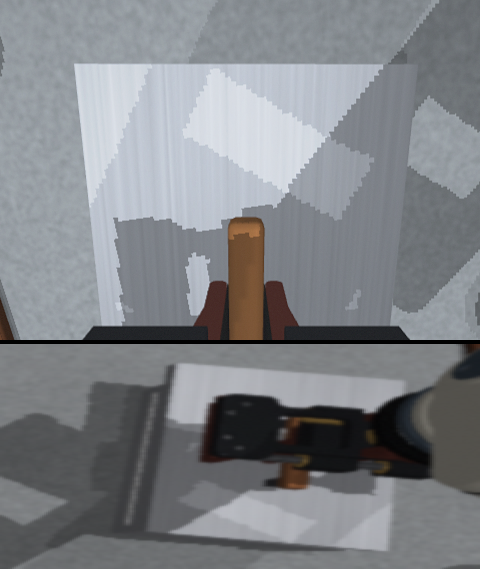

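The held lid is square to the tool, with its far edge at row 64 and the handle end at row 217. That is about 1 mm off the first grip and slightly pitched. The tool needs to move 4 mm in x and −7 mm in y, after which I'll lower gently and watch the force.

```bash
python3 -m pendant '{"grip":[-1,-1,-1,-1,-1,-1,-1],"linear":[[2,-4,0],[2,-3,0],[0,0,0],[0,0,10],[0,0,8],[0,0,0],[0,0,0]],"angular":[[0,0,0],[0,0,0],[0,0,0],[0,0,0],[0,0,0],[0,0,0],[0,0,0]]}'
python3 - <<'E'
from h import *
to(480.3,-360.6,73,81.7)
E
python3 -m pendant '{"grip":[-1,-1,-1,-1,-1,-1],"linear":[[0,0,4],[0,0,4],[0,0,3],[0,0,0],[0,0,0],[0,0,0]],"angular":[[0,0,0],[0,0,0],[0,0,0],[0,0,0],[0,0,0],[0,0,0]]}'
python3 - <<'E'
from h import *
to(480.3,-360.6,73,81.7)
E
```

```text
t: 50.63
ee_pos: [478.6, -359.9, 87.5]
orientation: [-0.227, -3.131, -0.002]
ft_force: [0.2, -0.4, -3.0]
width: 14.1
grasp_force: 30.0
pos [ 478.6 -359.9   87.5] th 81.7 tilt [-0.002  0.001] | turn z 0.0 shift [np.float64(-1.8), np.float64(-0.5), np.float64(14.5)] q6 -2.09
t: 51.13
ee_pos: [479.3, -360.5, 77.7]
orientation: [0.227, 3.133, -0.0]
ft_force: [0.2, 0.6, -1.3]
width: 13.6
grasp_force: 30.0
pos [ 479.3 -360.5   77.7] th 81.7 tilt [ 0. -0.] | turn z 0.0 shift [np.float64(-1.0), np.float64(-0.0), np.float64(4.7)] q6 -2.09
```

```bash
python3 -m pendant '{"grip":[-1,-1,-1,-1,-1],"linear":[[-0.5,0,2],[0,0,2],[0,0,1],[0,0,0],[0,0,0]],"angular":[[0,0,0],[0,0,0],[0,0,0],[0,0,0],[0,0,0]]}'
python3 -m pendant '{"grip":[-1,-1,-1,-1],"linear":[[0,0,1.5],[0,0,0],[0,0,0],[0,0,0]],"angular":[[0,0,0],[0,0,0],[0,0,0],[0,0,0]]}'
python3 -c "
from h import *
to(480.3,-360.6,73,81.7); print(ctrl.get_obs()['ft_force'])"
```

```text
t: 51.55
ee_pos: [480.0, -360.7, 76.1]
orientation: [0.227, 3.132, -0.001]
ft_force: [-8.4, 6.4, 27.4]
width: 13.8
grasp_force: 30.0
t: 51.88
ee_pos: [480.6, -360.9, 75.6]
orientation: [0.227, 3.131, -0.002]
ft_force: [-8.7, 9.1, 35.2]
width: 13.9
grasp_force: 30.0
pos [ 480.6 -360.9   75.6] th 81.7 tilt [ 0.002 -0.001] | turn z 0.0 shift [np.float64(0.3), np.float64(0.2), np.float64(2.6)] q6 -2.09
[-8.69491763  9.07976385 35.16337311]
```

Contact came at TCP z≈76.5. The lid sat about 3 mm lower in the hand this time, as its smaller image size showed, so it should be seated. I'll relax, release, back off and check.

```bash
python3 -m pendant '{"grip":[-1,-1,-0.6,-0.4,-0.1,0.2,0.2,0.2],"linear":[[0,0,-2],[0,0,0],[0,0,0],[0,0,0],[0,0,0],[0,0,0],[0,0,0],[0,0,0]],"angular":[[0,0,0],[0,0,0],[0,0,0],[0,0,0],[0,0,0],[0,0,0],[0,0,0],[0,0,0]]}'
python3 -m pendant '{"grip":[0.2,0.4,1,1,1,1,1,1,1,1],"linear":[[0,0,-15],[0,0,-20],[0,0,-30],[0,0,-30],[0,0,-20],[0,0,0],[0,0,0],[0,0,0],[0,0,0],[0,0,0]],"angular":[[0,0,0],[0,0,0],[0,0,0],[0,0,0],[0,0,0],[0,0,0],[0,0,0],[0,0,0],[0,0,0],[0,0,0]]}'
python3 -m pendant '{"grip":[1,1,1,1,1,1,1,1,1,1,1,1],"linear":[[0,15,0],[0,30,0],[0,35,0],[0,35,0],[0,35,0],[0,35,0],[0,35,0],[0,35,0],[0,35,0],[0,35,0],[0,35,0],[0,35,0]],"angular":[[0,0,0],[0,0,0],[0,0,0],[0,0,0],[0,0,0],[0,0,0],[0,0,0],[0,0,0],[0,0,0],[0,0,0],[0,0,0],[0,0,0]]}'
python3 -m pendant '{"grip":[1,1,1,1,1,1,1,1,1,1,1,1],"linear":[[0,35,0],[0,35,0],[0,35,0],[0,35,0],[0,35,0],[0,35,0],[0,35,0],[0,35,0],[0,25,0],[0,0,0],[0,0,0],[0,0,0]],"angular":[[0,0,0],[0,0,0],[0,0,0],[0,0,0],[0,0,0],[0,0,0],[0,0,0],[0,0,0],[0,0,0],[0,0,0],[0,0,0],[0,0,0]]}'
python3 - <<'E'
from h import *
for n in('top','scene'):
    P,im=snap(n,n+'9.png'); a=cv2.imread('pics/%s0.png'%n); b=im[:,:,::-1].copy()
    d=(abs(a.astype(int)-b).sum(2)>50).astype(np.uint8)
    k,l,s,c=cv2.connectedComponentsWithStats(d); print(n,s[1:][s[1:,4]>25].tolist())
    w=(slice(205,350),slice(450,570)) if n=='top' else (slice(130,250),slice(90,225))
    A,B=[cv2.cvtColor(q[w],cv2.COLOR_BGR2GRAY).astype(np.float32) for q in(a,b)]
    print('lid shift',cv2.phaseCorrelate(A,B,cv2.createHanningWindow(A.shape[::-1],cv2.CV_32F)))
    H,W=A.shape; print('quads',[np.round(cv2.phaseCorrelate(A[y:y+H//2,x:x+W//2].copy(),B[y:y+H//2,x:x+W//2].copy(),cv2.createHanningWindow((W//2,H//2),cv2.CV_32F))[0],2).tolist() for y in(0,H//2) for x in(0,W//2)])
E
```

```text
t: 52.55
ee_pos: [479.6, -360.4, 72.9]
orientation: [-0.227, -3.133, -0.0]
ft_force: [0.8, 0.1, -0.5]
width: 47.8
grasp_force: 0.0
t: 53.38
ee_pos: [478.9, -359.9, 186.5]
orientation: [-0.227, -3.131, -0.003]
ft_force: [0.1, 0.4, -0.5]
width: 87.8
grasp_force: 0.0
t: 54.38
ee_pos: [535.8, 32.9, 187.7]
orientation: [-0.227, -3.132, -0.0]
ft_force: [0.5, 0.6, 0.1]
width: 88.0
grasp_force: 0.0
t: 55.38
ee_pos: [579.5, 331.9, 187.3]
orientation: [-0.226, -3.132, 0.002]
ft_force: [0.3, -0.1, 0.0]
width: 87.6
grasp_force: 0.0
top [[0, 32, 188, 448, 43402], [371, 181, 37, 37, 944], [464, 227, 11, 102, 266], [542, 243, 7, 98, 203], [25, 255, 7, 7, 28], [509, 266, 4, 24, 38], [266, 278, 32, 35, 812], [517, 278, 3, 24, 32], [212, 281, 34, 32, 815], [507, 280, 5, 20, 41], [380, 288, 33, 25, 636], [498, 291, 6, 13, 28], [326, 295, 30, 25, 579], [446, 296, 6, 33, 67], [148, 450, 32, 30, 323]]
lid shift ((0.7636422295596006, -0.019163035204812218), 0.9784421172671848)
quads [[0.55, 0.18], [0.5, -0.11], [0.97, 0.28], [0.69, -0.06]]
scene [[343, 0, 34, 16, 381], [370, 0, 18, 15, 65], [399, 0, 241, 354, 35734], [601, 0, 39, 21, 199], [330, 85, 7, 9, 28], [351, 100, 25, 11, 88], [378, 107, 30, 12, 218], [165, 158, 6, 15, 28], [177, 158, 37, 47, 90], [147, 169, 16, 27, 56], [245, 182, 27, 32, 601], [296, 186, 25, 32, 606], [343, 202, 32, 39, 858], [394, 211, 31, 37, 880], [212, 260, 33, 39, 1045]]
lid shift ((-0.043579209842988575, -0.003759341753649892), 1.0935332638540385)
quads [[-0.2, 0.09], [-0.79, -0.27], [-0.13, 0.15], [-6.69, 5.25]]
```

Nothing else has moved. I'll check the lid's seating in 3D by comparing its features in both cameras against the start.

```bash
python3 - <<'E'
from h import *
from scipy.optimize import least_squares
th=np.radians(-8.3);c0=np.array([481.2,-360.8,0]);Rz=Ro.from_euler('z',th)
L=[[sx*104.5,sy*70.5,4] for sx in(-1,1) for sy in(-1,1)]+[[sx*45,sy*7,36] for sx in(-1,1) for sy in(-1,1)]
L=np.array(L,float); X0=Rz.apply(L)+c0+[0,0,60]
obs=[]
for n in('top','scene'):
    P=par(n);a,b=[cv2.imread('pics/%s%d.png'%(n,k),0) for k in(0,9)]
    p0=np.array([w2px(P,x) for x in X0],np.float32)
    p0=cv2.goodFeaturesToTrack(a,1,.01,1)*0+p0[:,None] if 0 else p0[:,None]
    p1,st,e=cv2.calcOpticalFlowPyrLK(a,b,p0,None,winSize=(13,13),maxLevel=1)
    p2,_,_=cv2.calcOpticalFlowPyrLK(b,a,p1,None,winSize=(13,13),maxLevel=1)
    ok=np.abs(p2-p0).max((1,2))<.5
    print(n,(p1-p0)[:,0].round(2).tolist(),ok.astype(int))
    obs.append((P,(p1-p0)[:,0],ok))
def pr(P,X): f,cx,cy,R,t=P; q=X@R.T+t; return q[:,:2]/q[:,2:]*f
def res(v):
    Y=Rz.apply(Ro.from_rotvec(np.radians(v[3:])).apply(L-[0,0,-0]))+c0+[0,0,60]+v[:3]
    return np.concatenate([((pr(P,Y)-pr(P,X0))-d)[ok].ravel() for P,d,ok in obs])
s=least_squares(res,np.zeros(6),loss='soft_l1',f_scale=.3); print('dxyz mm, rot deg',s.x.round(2),'rms',np.sqrt((res(s.x)**2).mean()).round(2))
s=least_squares(lambda v:res(np.r_[v[:3],0,0,v[3]]),np.zeros(4),loss='soft_l1',f_scale=.3); print('flat',s.x.round(2))
E
```

```text
top [[1.600000023841858, 0.3499999940395355], [0.9300000071525574, 0.3100000023841858], [1.309999942779541, -0.7699999809265137], [0.38999998569488525, -0.1599999964237213], [0.7099999785423279, -0.15000000596046448], [0.8199999928474426, -0.1899999976158142], [0.3199999928474426, 0.18000000715255737], [0.4300000071525574, 0.23000000417232513]] [1 1 1 1 1 1 1 1]
scene [[-0.699999988079071, -0.6299999952316284], [-0.75, -0.23000000417232513], [-0.6399999856948853, 0.11999999731779099], [-0.3400000035762787, -0.019999999552965164], [-0.6899999976158142, -0.03999999910593033], [-0.800000011920929, -0.05000000074505806], [-0.38999998569488525, 0.07000000029802322], [-0.5899999737739563, 0.009999999776482582]] [1 1 1 1 1 1 1 1]
dxyz mm, rot deg [-0.05 -1.6   0.06 -0.7   0.21  0.21] rms 0.22
flat [ 0.12 -1.3   0.02  0.27]
```

```bash
python3 - <<'E'
from h import *
P,im=snap('wrist','w12.png'); hs=cv2.cvtColor(im,cv2.COLOR_RGB2HSV)
m=((hs[...,0]>10)&(hs[...,0]<25)&(hs[...,1]>70)).astype(np.uint8); m[325:]=0
n,l,s,c=cv2.connectedComponentsWithStats(cv2.morphologyEx(m,cv2.MORPH_OPEN,np.ones((3,3))))
print([(r.tolist(),k.round()) for r,k in zip(s[1:],c[1:]) if r[4]>200])
for q in((496,351),(408,352)): print([w2px(P,[q[0]+27*i,q[1]+20*j,51]).tolist() for i,j in((-1,-1),(-1,1),(1,1),(1,-1))])
o=ctrl.get_obs();print(o['t'],o['ft_force'])
E
```

```text
[([291, 0, 61, 47, 2454], array([322.,  21.])), ([305, 78, 62, 83, 4109], array([336., 119.])), ([0, 166, 102, 159, 10200], array([ 36., 261.]))]
[[303.1, 82.4], [359.0, 73.6], [368.0, 151.3], [314.7, 159.3]]
[[283.0, -61.4], [343.9, -71.9], [354.4, 20.2], [296.6, 29.7]]
55.5333 [0.32831725 0.36809889 0.16376486]
```

```bash
python3 -c "
from workcell import ctrl
print(ctrl.close_job())"
```

```text
the job is handed in; nothing more can be done
None
```

The job is handed in at about 55 s: all three jars stand in the tin with the lid back on, both packets stand in the basket, and the bowl was not moved; I checked the lid's seating by comparing camera images (height within about 0.1 mm of the start, about 1.5 mm sideways).

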